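# Dock the power pack

### The arm

A 6-joint arm with a two-finger parallel gripper is mounted at the origin on a cart in front of the work surface, level with it; the furniture and walls round the work are solid. World frame = base frame: x ahead of the robot, y to its left, z up, the work surface at z = 0. Lengths are in m, angles in rad, forces in N, time in s.
With the tool pointing down it reaches from about 0.4 to 0.825 m from the base axis. Payload 7 kg.
Tool frame: the origin (TCP) lies at the very end of the fingers, on their centre line; the grasp point (between the pads) lies 19 mm behind it (manip.grasp_offset is the distance from the TCP to the grasp point, in m); z points along the fingers, y is the direction in which the jaws open and shut (so a half turn about z gives the same grasp; the last joint's range is limited). The gripper opens to 85 mm and grips with 20 to 120 N. Pads are 22 mm wide; open, the fingers measure 114 mm over their backs; the gripper's body (76 mm by 85 mm) begins 54 mm behind the grasp point. The pads swing forward as they close: fully open they stand 13 mm farther back than shut.
Start: joints at [-0.989, 0.359, 0.012, 0, -1.224, -0.288], TCP at [0.195, -0.646, 0.231] pointing down, gripper open.
Joint ranges: [-3.07, 3.07], [-1.43, 2.12], [-1.02, 1.25], [-3.03, 1.67], [-3.05, -0], [-3.03, 3.03]. Speed limits (rad/s): [2.39, 2.39, 3.01, 3.14, 3.14, 3.14].

### API

Orientations are given as a unit quaternion [x, y, z, w].
In Python, from workcell import manip gives the robot as it stands. The module is installed in compiled form; this text tells all that it offers.
- The arm moves only by the tool servo_tool, never from a script. Its argument "series" is a list of rows, each an object of numbers: "dx", "dy", "dz": the shift along the tool's x, y, z in m; "wx", "wy", "wz": the turn, a rotation vector about the tool's x, y, z in rad. A call has 1 to 10 rows; each row shifts and turns the commanded pose from where the row before left it, along the tool's axes as they then stand; what a row does not reach is not made up. A row lasts 1/12 s, in which the tool goes at most 41.7 mm and 7.16 degrees, less where a joint would pass 70% of its speed; a pose out of reach is approached as far as the arm can. A call with a gripper value outside its range is refused whole. "jaw" is the opening in per cent of the stroke, from 0 (shut) to 100 (fully open), set as the call begins (left out, the last holds). The fingers move at their own pace and stop on an object; "force" is the grip in N (left out, the last holds). Time passes only in rows, so rows that do not move let the fingers close. It gives the time, the measured TCP pose, the force and the opening at its end, in the units of the state.
- manip.get_state(): the state, without advancing time (a new reading comes with each control period).
- manip.read_camera(name): name is "scene" or "side" or "wrist"; returns a dict with "img" (420x560x3 uint8, red, green, blue), "range_z" (420x560 float32, m along the optical axis (not along the pixel's ray), 0 where there is no reading), "K" (3x3 intrinsics, pixels), "D" ([k1, k2, p1, p2, k3] as OpenCV has them; the pictures are not rectified), "R" (3x3) and "t" (3): a world point X has camera coordinates R X + t. Camera axes: x right, y down, z forward; pixel columns grow to the right and rows downward; lengths in m; the calibration is good to about 2 mm. A picture is of the moment at which its call begins.
- manip.finish_job(): hands the job in, once; it reports no verdict.
The state is a dict: "time_s": time; "q": joint angles; "joint_vel": joint speeds; "joint_torque": joint torques, N m; "position": TCP position; "eef_rot": TCP orientation; "ft_force": force on the tool from outside, world axes, zero at the start; "wrist_torque": the same for the moment, N m; "grip_width": finger opening in m.
Only numpy, scipy, OpenCV 4.12 (cv2) and the standard library are available. Lean on these libraries where they do the work, as an engineer would, in place of code of your own. Each camera call takes 0.05 s, during which the arm holds its last target.

### The job

Put the portable power pack on charge: push it along the bench, low on its black rubber base so that it slides and does not tip, between the guides of the charging dock until it is fully home against the sprung contacts. Then push the red retaining bar by its upright post round behind the pack until it is shut, and move clear. Only push: do not lift or tip the pack, leave its carrying handle alone, and do not disturb the pots and bottles standing by.

Things in the scene. Friction and masses are not known exactly. Their poses are not given: they have to be found in the camera images.
- dock: Fixed charging dock, no floor plate. Origin on the bench at the middle of the pack's footprint when home; +x into the dock, y left, z up. Two aluminium rails 30 mm high with slippery strips, 117 mm apart (3.5 mm play each side), x -54 to 52 mm; white lead-in flares from x -50 to -100 mm open to about 155 mm. Grey housing at the back, 150 mm wide, 74 mm high; its face, the stop, at x 47 mm.
- pack: Loose power pack, 0.75 to 1 kg, before the dock's mouth, roughly in line. Black rubber base 92 (x) x 110 (y) x 56 mm high; blue case above it 58 x 102 mm, x -16 to 42, up to 132 mm; handle up to 162 mm. Origin: centre of underside; +x enters the dock first. Home: origin within 5 mm of the dock's, axes agreeing. Pushed high on the blue case it tips; on the base, below 45 mm, it slides (3 to 7 N).
- pack_push (a point): Middle of the rubber base's near (-x) face, 28 mm above the bench: where to push. The blue case stands 30 mm back from this face, to leave room for the gripper's body; leaning the fingers forward a little gives more. Two fingertips side by side steer the pack better than one.
- pack_handle: Black carrying handle on the pack's top, rod 12 mm thick; origin on the case's top, 130 mm above the bench. Not to be touched.
- contacts (a joint): Sprung contact pads at the back of the dock: 0 out, about 0.008 m when the pack is home (spring under 2 N, less than the pack's friction on the bench, so the pack stays).
- bar (a joint): Red retaining bar (11 mm square) at the left end of the dock's mouth, on an upright pivot, light friction (about 1 N at the post), stays where left. 0 = shut (pointing to the dock's -y, across the mouth, 5 mm behind the home pack), 2.85 = right open. At q it points from the pivot to (-sin q, -cos q) in the dock's x, y. Shuts only when the pack is home.
- bar_pivot (a point): Pivot of the bar, 42.5 mm above the bench.
- bar_post (a point): Point on the bar's upright round post, 13 mm diameter, 70 mm from the pivot; the post stands free above the bar from 48 to 79 mm above the bench. This point is 60 mm above the bench.
- blue_pot: Bystander: sample pot with blue cap, 38 mm diameter, 54 mm high; origin at its underside.
- red_stain: Bystander: brown dropper bottle with red dropper, 38 mm diameter, 94 mm high; origin at its underside.
- oil: Bystander: small brown bottle with black cap, 29 mm wide, 58 mm high; origin at its underside.

How it is judged:
By the outcome, as a careful person would: the job done as asked, in the order asked, and still so for the second after the job is handed in, with the robot touching nothing.
It also fails if it takes over 58 s, if anything falls off the work surface, if the arm or the gripper's body presses on something with over 40 N, if the wrist force passes 120 N, or if a joint passes its speed limit or range.

## Working session

There is one attempt and no reset: what is moved stays moved. The work goes in short steps, Python scripts to look and compute and a tool call to move; the robot and the scene stay as the last step left them, time stands still between calls to the robot, and variables do not carry over. Pictures are saved under pics/ and viewed, and the job is handed in when it is done.

Besides the shell and the picture viewer there is one more tool, called as a command line: name --argument value ..., lists and objects as JSON in quotes. servo_tool: Moves the arm, as the interface text tells. Its arguments: {"type":"object","properties":{"series":{"type":"array","items":{"type":"object","properties":{"dx":{"type":"number"},"dy":{"type":"number"},"dz":{"type":"number"},"wx":{"type":"number"},"wy":{"type":"number"},"wz":{"type":"number"}}}},"jaw":{"type":"number"},"force":{"type":"number"}},"required":["series"]}

```bash
mkdir -p pics
python3 - <<'E'
from workcell import manip
import cv2,numpy as np,pickle
s=manip.get_state();print({k:np.round(v,3) for k,v in s.items()})
for n in ["scene","side"]:
    c=manip.read_camera(n);pickle.dump(c,open(n+'0.pkl','wb'))
    cv2.imwrite(f'pics/{n}0.png',c['img'][:,:,::-1]);print(n,c['K'],c['D'],c['R'],c['t'],-c['R'].T@c['t'])
E
```

```text
{'time_s': np.float64(0.0), 'q': array([-0.989,  0.359,  0.011, -0.   , -1.224, -0.288]), 'joint_vel': array([-0.   ,  0.001, -0.   , -0.001, -0.   ,  0.001]), 'joint_torque': array([-0.0000e+00, -5.8332e+01,  2.9341e+01,  6.9370e+00, -6.0000e-03,
        0.0000e+00]), 'position': array([ 0.195, -0.646,  0.23 ]), 'eef_rot': array([-0.146,  0.989,  0.001, -0.   ]), 'ft_force': array([ 0.221, -0.046,  0.279]), 'wrist_torque': array([-0.023, -0.032,  0.03 ]), 'grip_width': np.float64(0.085)}
scene [[486.61348774   0.         285.16940097]
 [  0.         486.61348774 208.75933979]
 [  0.           0.           1.        ]] [-0.10631992  0.          0.          0.          0.        ] [[ 0.32230501 -0.946632    0.00270899]
 [-0.73861582 -0.25326843 -0.62474137]
 [ 0.59208627  0.19935637 -0.78082705]] [-0.45847074  0.39364554  0.68082531] [ 0.03541292 -0.47003194  0.77877547]
side [[532.15372995   0.         276.42514606]
 [  0.         532.15372995 212.77614742]
 [  0.           0.           1.        ]] [-0.02112686  0.          0.          0.          0.        ] [[-0.13256122 -0.99113186 -0.00922819]
 [-0.49005665  0.07363086 -0.86857525]
 [ 0.86155209 -0.11061706 -0.49547136]] [-0.22013203  0.38771161  0.58548374] [-0.34360505 -0.18196291  0.62481572]
```

View pics/scene0.png

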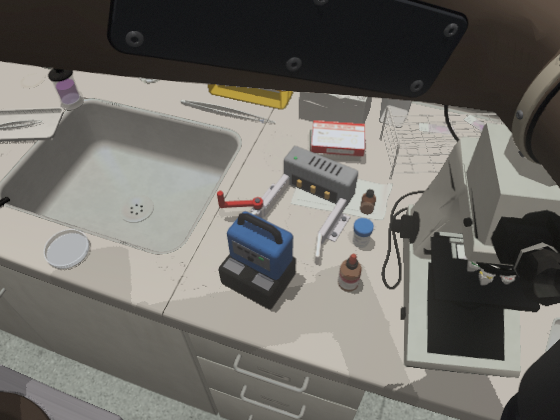

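View pics/side0.png

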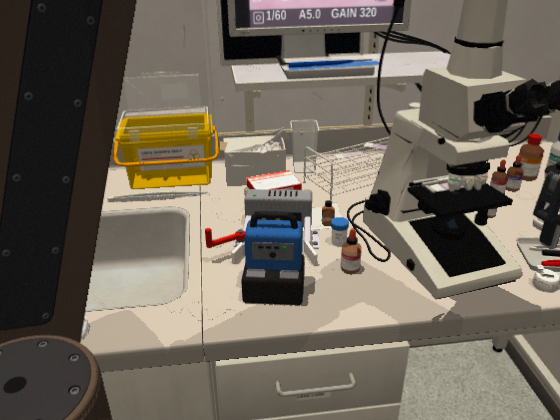

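The scene view shows the pack at about (258,265) px, the dock housing at (320,172), the open red bar with its pivot at (258,203) and post at (221,198), and the bystanders at (368,200), (363,230) and (349,270). The side view agrees with this. Next I enlarge both views and build helpers.

```bash
cat > h.py <<'E'
import cv2,numpy as np,pickle
def load(n): return pickle.load(open(n,'rb'))
def und(c,uv): return cv2.undistortPoints(np.array(uv,float).reshape(-1,1,2),c['K'],c['D']).reshape(-1,2)
def plane(c,uv,z):
    n=und(c,uv); d=np.c_[n,np.ones(len(n))]@c['R']; o=-c['R'].T@c['t']
    return o+d*((z-o[2])/d[:,2])[:,None]
def cloud(c):
    h,w=c['range_z'].shape; u,v=np.meshgrid(np.arange(w),np.arange(h))
    n=und(c,np.stack([u,v],-1).reshape(-1,2)); zz=c['range_z'].reshape(-1,1)
    P=(np.c_[n,np.ones(len(n))]*zz-c['t'])@c['R']; P[zz[:,0]==0]=np.nan
    return P.reshape(h,w,3)
def proj(c,X):
    r,_=cv2.Rodrigues(c['R']); return cv2.projectPoints(np.array(X,float).reshape(-1,1,3),r,c['t'],c['K'],c['D'])[0].reshape(-1,2)
E
python3 - <<'E'
from h import *
c=load('scene0.pkl');a=cv2.resize(c['img'][130:310,200:400],None,fx=3.9,fy=3.3*1,interpolation=cv2.INTER_CUBIC)
a=cv2.resize(c['img'][130:310,200:400],(660,594),interpolation=cv2.INTER_CUBIC)
cv2.imwrite('pics/scene0z.png',a[:,:,::-1])
c2=load('side0.pkl');a=cv2.resize(c2['img'][170:310,195:380],(740,560),interpolation=cv2.INTER_CUBIC)
cv2.imwrite('pics/side0z.png',a[:,:,::-1])
P=cloud(c)
# height map rendering top-down: list stats
for nm,cc in (('scene',c),('side',c2)):
    P=cloud(cc);m=cv2.cvtColor(cc['img'],cv2.COLOR_RGB2HSV);
    ok=(P[...,2]>-.02)&(P[...,2]<.2)&(P[...,0]>.2)&(P[...,0]<.9)&(abs(P[...,1]+.3)<.4)
    red=ok&((m[...,0]<6)|(m[...,0]>174))&(m[...,1]>170)&(m[...,2]>80)
    n,l,s,ce=cv2.connectedComponentsWithStats(red.astype(np.uint8))
    for i in range(1,n):
        if s[i,4]>15:print(nm,'red',ce[i],s[i],np.nanmean(P[l==i],0).round(3))
    blue=ok&(m[...,0]>100)&(m[...,0]<120)&(m[...,1]>150)
    n,l,s,ce=cv2.connectedComponentsWithStats(blue.astype(np.uint8))
    for i in range(1,n):
        if s[i,4]>30:print(nm,'blue',ce[i],s[i],np.nanmean(P[l==i],0).round(3))
    b=ok&(abs(P[...,2])<.01)
    print(nm,'bench z',np.nanmedian(P[...,2][b]))
E
```

```text
scene bench z -0.0005915024879208351
side red [249.15625 184.40625] [247 178   7  11  32] [ 0.835 -0.266  0.034]
side red [294.64444444 186.44444444] [283 184  18   6  45] [ 0.802 -0.375  0.036]
side red [221.57586207 238.01724138] [205 229  40  19 290] [ 0.57  -0.188  0.051]
side red [352.08823529 233.52941176] [350 229   5  10  34] [ 0.493 -0.435  0.086]
side red [355.375 257.5  ] [353 256   7   4  16] [ 0.479 -0.441  0.039]
side blue [273.65882353 242.78877005] [ 245  219   57   52 1870] [ 0.448 -0.278  0.109]
side blue [338.94413408 223.5027933 ] [331 218  17  12 179] [ 0.588 -0.433  0.052]
side bench z -4.0470675504068335e-05
```

View pics/scene0z.png

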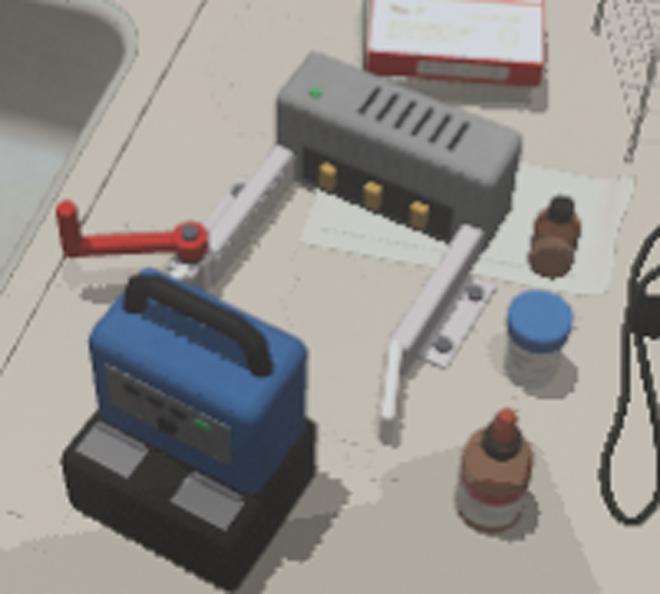

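View pics/side0z.png

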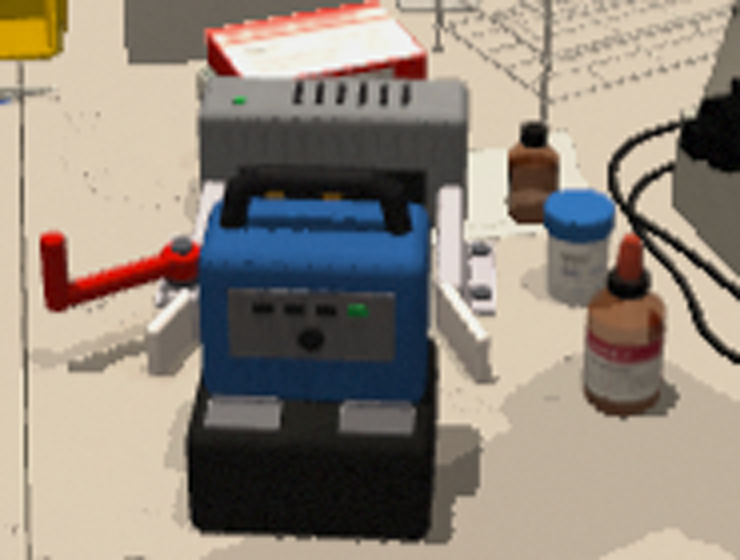

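Run:
```python
from h import *
for n in('scene0.pkl','side0.pkl'):
    c=load(n);P=cloud(c);print(n,(c['range_z']>0).mean(),c['range_z'].max())
    for p in([(258,250),(320,160),(240,203),(257,283),(230,320)] if n[1]=='c' else [(275,245),(275,205),(225,238),(275,290),(275,315)]):print(p,c['img'][p[1],p[0]],c['range_z'][p[1],p[0]],P[p[1],p[0]].round(3),plane(c,[p],0).round(3))
```

```text
scene0.pkl 0.9957865646258504 1.6970273
(258, 250) [51 67 94] 0.7846441 [ 0.437 -0.289  0.124] [[ 0.513 -0.255  0.   ]]
(320, 160) [128 128 128] 0.98358774 [ 0.713 -0.316  0.073] [[ 0.783 -0.3    0.   ]]
(240, 203) [179  66  62] 0.9445584 [ 0.575 -0.196  0.048] [[ 0.61  -0.178 -0.   ]]
(257, 283) [117 116 116] 0.82180864 [ 0.414 -0.293  0.058] [[ 0.444 -0.279  0.   ]]
(230, 320) [176 170 161] 0.8408762 [ 0.359 -0.261  0.001] [[ 0.36 -0.26  0.  ]]
side0.pkl 0.9959863945578231 2.0527196
(275, 245) [56 52 52] 0.93635696 [ 0.436 -0.279  0.112] [[ 0.605 -0.3    0.   ]]
(275, 205) [61 59 58] 1.1781566 [ 0.68  -0.31   0.056] [[ 0.781 -0.323  0.   ]]
(225, 238) [208  19   4] 1.0784371 [ 0.574 -0.194  0.047] [[ 0.649 -0.195  0.   ]]
(275, 290) [12 12 11] 0.95039546 [ 0.408 -0.274  0.034] [[ 0.451 -0.28   0.   ]]
(275, 315) [190 175 155] 0.9443588 [ 0.381 -0.271 -0.001] [[ 0.381 -0.27   0.   ]]
```

Run:
```python
from h import *
from scipy import ndimage
Ps={n:cloud(load(n+'0.pkl')) for n in('scene','side')}
I={n:load(n+'0.pkl')['img'] for n in('scene','side')}
def rect(Q,name):
    r=cv2.minAreaRect(Q[:,:2].astype(np.float32)*1000);print(name,len(Q),'c',np.round(r[0],1),'size',np.round(r[1],1),'ang',round(r[2],2),'z',np.nanmedian(Q[:,2]).round(4))
def box(P,x,y,z): return (P[...,0]>x[0])&(P[...,0]<x[1])&(P[...,1]>y[0])&(P[...,1]<y[1])&(P[...,2]>z[0])&(P[...,2]<z[1])
for n,P in Ps.items():
    def comp(m):
        l,k=ndimage.label(m); 
        s=ndimage.sum(m,l,range(1,k+1)); return P[l==1+np.argmax(s)]
    rect(comp(box(P,(.6,.8),(-.45,-.2),(.069,.08))),n+' housing top')
    rect(P[box(P,(.35,.55),(-.38,-.2),(.05,.061))&(I[n].max(2)<150)],n+' base top')
    rect(P[box(P,(.35,.55),(-.38,-.2),(.121,.134))],n+' case top')
    rect(P[box(P,(.35,.55),(-.38,-.2),(.014,.134))],n+' pack all')
    m=box(P,(.4,.72),(-.45,-.15),(.026,.034))
    l,k=ndimage.label(m)
    for i in range(1,k+1):
        if (l==i).sum()>40: rect(P[l==i],f'{n} z30')
```

```text
scene housing top 1323 c [ 702.2 -320.1] size [148.4  52.6] ang 79.17 z 0.0736
scene base top 1210 c [ 453.5 -278.3] size [109.5  92.3] ang 77.56 z 0.0558
scene case top 1409 c [ 466. -281.] size [100.5  58.2] ang 77.5 z 0.1307
scene pack all 4693 c [ 483.2 -294.1] size [117.4 175.8] ang 67.07 z 0.0757
scene z30 326 c [ 632.  -242.5] size [ 27.2 124.8] ang 75.0 z 0.0292
scene z30 444 c [ 596.4 -358. ] size [ 46.6 153.7] ang 83.54 z 0.0293
scene z30 42 c [ 583.6 -432.7] size [28.4 10.5] ang 73.45 z 0.0304
scene z30 59 c [ 434.9 -329.6] size [ 3.7 72.5] ang 75.29 z 0.0304
scene z30 98 c [ 410.8 -263.4] size [93.6  2.6] ang 77.72 z 0.0297
side housing top 743 c [ 699.5 -319.8] size [147.5  55. ] ang 78.67 z 0.0737
side base top 929 c [ 448.3 -276.5] size [109.5  88.6] ang 79.9 z 0.0564
side case top 1039 c [ 464.4 -280.1] size [101.5  60.4] ang 77.48 z 0.1312
side pack all 4686 c [ 472.9 -288.5] size [166.7 154. ] ang 89.91 z 0.0722
side z30 71 c [ 660.6 -246.6] size [16.1 68.3] ang 80.81 z 0.0302
side z30 275 c [ 595.9 -363.9] size [ 33.9 156.7] ang 82.99 z 0.0298
side z30 48 c [ 583.5 -433. ] size [29.9 13.3] ang 71.85 z 0.03
side z30 89 c [ 567.  -220.3] size [18.7 47.7] ang 75.48 z 0.0294
side z30 62 c [ 484.4 -429.8] size [37.  15.6] ang 61.07 z 0.0299
side z30 185 c [ 409.7 -264.2] size [99.4  7.8] ang 76.76 z 0.0299
```

Run:
```python
from h import *
for n in('scene','side'):
    c=load(n+'0.pkl');P=cloud(c);h=cv2.cvtColor(c['img'],cv2.COLOR_RGB2HSV)
    red=((h[...,0]<8)|(h[...,0]>172))&(h[...,1]>150)&(P[...,0]>.45)&(P[...,0]<.68)&(P[...,1]>-.26)&(P[...,1]<-.1)
    Q=P[red];print(n,len(Q))
    post=Q[Q[:,2]>.056];print(' post',post.mean(0).round(4),post.min(0).round(3),post.max(0).round(3))
    arm=Q[(Q[:,2]>.04)&(Q[:,2]<.053)];print(' arm n',len(arm),arm.min(0).round(3),arm.max(0).round(3))
    v=cv2.fitLine(arm[:,:2].astype(np.float32)*1000,cv2.DIST_HUBER,0,.01,.01).ravel();print(v.round(3))
    # pivot screw: grey near end
# height map 5cm grid from both
H={}
for n in('scene','side'):
    P=cloud(load(n+'0.pkl')).reshape(-1,3);P=P[np.isfinite(P).all(1)]
    for x,y,z in P[(P[:,0]>.05)&(P[:,0]<.75)&(P[:,1]>-.85)&(P[:,1]<-.1)]:
        k=(int(x//.05),int(y//.05));H[k]=max(H.get(k,-9),z)
print('y cols',[round(j*.05,2) for j in range(-17,-2)])
for i in range(1,15):print(round(i*.05,2),[ (round(float(H[(i,j)]),2) if (i,j) in H else None) for j in range(-17,-2)])
```

```text
scene 143
 post [ 0.5619 -0.1611  0.0784] [ 0.558 -0.166  0.076] [ 0.566 -0.156  0.08 ]
 arm n 125 [ 0.563 -0.234  0.043] [ 0.596 -0.167  0.052]
[ 3.31000e-01 -9.44000e-01  5.77385e+02 -2.00889e+02]
side 306
 post [ 0.559  -0.1608  0.0699] [ 0.554 -0.166  0.056] [ 0.565 -0.155  0.081]
 arm n 210 [ 0.556 -0.234  0.04 ] [ 0.596 -0.155  0.053]
[ 3.50000e-01 -9.37000e-01  5.71701e+02 -1.93112e+02]
y cols [-0.85, -0.8, -0.75, -0.7, -0.65, -0.6, -0.55, -0.5, -0.45, -0.4, -0.35, -0.3, -0.25, -0.2, -0.15]
0.05 [None, None, None, None, None, None, None, None, None, None, None, None, None, None, None]
0.1 [None, None, None, None, None, None, None, None, None, None, 0.69, None, None, 0.0, 0.0]
0.15 [None, None, None, None, 0.49, 0.49, None, None, 0.69, 0.69, 0.7, None, None, None, 0.56]
0.2 [None, None, None, None, 0.49, None, None, 0.68, 0.69, 0.65, None, None, None, None, None]
0.25 [None, None, None, None, None, 0.61, 0.66, 0.67, 0.62, None, None, None, None, None, None]
0.3 [None, 0.0, 0.0, 0.41, 0.42, 0.0, 0.66, 0.0, 0.0, 0.0, 0.0, 0.0, 0.0, 0.0, 0.0]
0.35 [0.03, 0.04, 0.36, 0.41, 0.41, 0.38, 0.0, 0.0, 0.0, 0.0, 0.06, 0.04, 0.0, 0.0, 0.0]
0.4 [0.02, 0.04, 0.31, 0.38, 0.38, 0.38, 0.06, 0.0, 0.0, 0.0, 0.13, 0.13, 0.13, 0.0, 0.0]
0.45 [0.01, 0.02, 0.16, 0.5, 0.5, 0.5, 0.07, 0.06, 0.1, 0.0, 0.16, 0.16, 0.16, 0.01, 0.0]
0.5 [0.02, 0.02, 0.16, 0.38, 0.5, 0.5, 0.17, 0.06, 0.09, 0.03, 0.0, 0.13, 0.13, 0.0, 0.0]
0.55 [0.0, 0.0, 0.07, 0.16, 0.38, 0.38, 0.49, 0.12, 0.06, 0.03, 0.0, 0.0, 0.05, 0.08, 0.0]
0.6 [0.03, 0.01, -0.82, -0.81, 0.27, 0.27, 0.49, 0.05, 0.06, 0.03, 0.0, 0.02, 0.05, 0.0, 0.0]
0.65 [0.02, 0.0, None, None, None, 0.27, 0.34, 0.01, 0.06, 0.08, 0.08, 0.08, 0.07, 0.0, 0.0]
0.7 [-0.81, -0.81, -0.81, None, None, 0.22, 0.01, 0.01, 0.01, 0.08, 0.08, 0.08, 0.08, 0.0, 0.0]
```

```bash
cat >> h.py <<'E'
from scipy.spatial.transform import Rotation as Ro, Slerp
def tgt(yaw_deg,lean_deg):
    "tool x pointing back along -dock x (yaw), fingers leaning forward"
    f=np.array([np.cos(np.radians(yaw_deg)),np.sin(np.radians(yaw_deg)),0]);z=np.array([0,0,-1.])
    R=np.c_[-f,np.cross(z,-f),z]
    return Ro.from_matrix(R)*Ro.from_euler('y',-lean_deg,degrees=True)
def plan(p0,R0,p1,R1,n):
    "n rows"
    sl=Slerp([0,1],Ro.concatenate([R0,R1]));out=[]
    R=R0;p=np.array(p0)
    for i in range(1,n+1):
        Rn=sl(i/n);pn=np.array(p0)+(np.array(p1)-p0)*i/n
        out.append((R.inv().apply(pn-p),(R.inv()*Rn).as_rotvec()));R=Rn;p=pn
    return out
def show(rows):
    for d,w in rows: print('dx %.4f dy %.4f dz %.4f | wx %.3f wy %.3f wz %.3f'%(*d,*w))
def cur():
    from workcell import manip
    s=manip.get_state();return s['position'],Ro.from_quat(s['eef_rot']),s
E
python3 - <<'E'
from h import *
p,R,s=cur()
R1=tgt(-12.5,0);print((R.inv()*R1).as_rotvec())
show(plan(p,R,[.2,-.46,.231],R1,8)); print()
show(plan([.2,-.46,.231],R1,[.365,-.258,.15],R1*Ro.from_euler('y',-12,degrees=True),10))
E
```

```text
[ 1.36160544e-03 -4.95782303e-04  5.11848736e-01]
dx -0.0073 dy 0.0220 dz -0.0000 | wx 0.000 wy -0.000 wz 0.064
dx -0.0059 dy 0.0225 dz -0.0000 | wx 0.000 wy -0.000 wz 0.064
dx -0.0044 dy 0.0228 dz -0.0000 | wx 0.000 wy -0.000 wz 0.064
dx -0.0029 dy 0.0230 dz -0.0000 | wx 0.000 wy -0.000 wz 0.064
dx -0.0015 dy 0.0232 dz -0.0000 | wx 0.000 wy -0.000 wz 0.064
dx 0.0000 dy 0.0232 dz -0.0001 | wx 0.000 wy -0.000 wz 0.064
dx 0.0015 dy 0.0232 dz -0.0001 | wx 0.000 wy -0.000 wz 0.064
dx 0.0030 dy 0.0230 dz -0.0001 | wx 0.000 wy -0.000 wz 0.064

dx -0.0117 dy 0.0233 dz 0.0081 | wx 0.000 wy -0.021 wz 0.000
dx -0.0116 dy 0.0233 dz 0.0083 | wx -0.000 wy -0.021 wz -0.000
dx -0.0114 dy 0.0233 dz 0.0086 | wx 0.000 wy -0.021 wz 0.000
dx -0.0112 dy 0.0233 dz 0.0088 | wx 0.000 wy -0.021 wz -0.000
dx -0.0110 dy 0.0233 dz 0.0091 | wx 0.000 wy -0.021 wz -0.000
dx -0.0108 dy 0.0233 dz 0.0093 | wx -0.000 wy -0.021 wz 0.000
dx -0.0106 dy 0.0233 dz 0.0095 | wx 0.000 wy -0.021 wz 0.000
dx -0.0104 dy 0.0233 dz 0.0097 | wx -0.000 wy -0.021 wz -0.000
dx -0.0102 dy 0.0233 dz 0.0099 | wx 0.000 wy -0.021 wz 0.000
dx -0.0100 dy 0.0233 dz 0.0102 | wx -0.000 wy -0.021 wz -0.000
```

servo_tool --series '[{"dx": -0.007,"dy": 0.022,"wz": 0.064},{"dx": -0.006,"dy": 0.0225,"wz": 0.064},{"dx": -0.0045,"dy": 0.023,"wz": 0.064},{"dx": -0.003,"dy": 0.023,"wz": 0.064},{"dx": -0.0015,"dy": 0.023,"wz": 0.064},{"dx": 0,"dy": 0.023,"wz": 0.064},{"dx": 0.0015,"dy": 0.023,"wz": 0.064},{"dx": 0.003,"dy": 0.023,"wz": 0.064}]' --jaw 50

```text
schema error: expected keys dx, dy, dz, wx, wy, wz
```

servo_tool --series '[{"dx": -0.0117,"dy": 0.0233,"dz": 0.008,"wy": -0.021},{"dx": -0.0116,"dy": 0.0233,"dz": 0.008,"wy": -0.021},{"dx": -0.0114,"dy": 0.0233,"dz": 0.0085,"wy": -0.021},{"dx": -0.0112,"dy": 0.0233,"dz": 0.009,"wy": -0.021},{"dx": -0.011,"dy": 0.0233,"dz": 0.009,"wy": -0.021},{"dx": -0.0108,"dy": 0.0233,"dz": 0.009,"wy": -0.021},{"dx": -0.0106,"dy": 0.0233,"dz": 0.0095,"wy": -0.021},{"dx": -0.0104,"dy": 0.0233,"dz": 0.0095,"wy": -0.021},{"dx": -0.0102,"dy": 0.0233,"dz": 0.01,"wy": -0.021},{"dx": -0.01,"dy": 0.0233,"dz": 0.01,"wy": -0.021}]'

```text
schema error: expected keys dx, dy, dz, wx, wy, wz
```

servo_tool --series '[{"dx": -0.007,"dy": 0.022,"dz": 0,"wx": 0,"wy": 0,"wz": 0.064},{"dx": -0.006,"dy": 0.0225,"dz": 0,"wx": 0,"wy": 0,"wz": 0.064},{"dx": -0.0045,"dy": 0.023,"dz": 0,"wx": 0,"wy": 0,"wz": 0.064},{"dx": -0.003,"dy": 0.023,"dz": 0,"wx": 0,"wy": 0,"wz": 0.064},{"dx": -0.0015,"dy": 0.023,"dz": 0,"wx": 0,"wy": 0,"wz": 0.064},{"dx": 0,"dy": 0.023,"dz": 0,"wx": 0,"wy": 0,"wz": 0.064},{"dx": 0.0015,"dy": 0.023,"dz": 0,"wx": 0,"wy": 0,"wz": 0.064},{"dx": 0.003,"dy": 0.023,"dz": 0,"wx": 0,"wy": 0,"wz": 0.064}]' --jaw 50

```text
time_s: 0.77
position: [0.1999, -0.4595, 0.2309]
eef_rot: [0.111, 0.994, 0.0, -0.0]
ft_force: [0.2, -0.8, 0.1]
grip_width: 0.0426
```

servo_tool --series '[{"dx": -0.0117,"dy": 0.0233,"dz": 0.008,"wx": 0,"wy": -0.021,"wz": 0},{"dx": -0.0116,"dy": 0.0233,"dz": 0.008,"wx": 0,"wy": -0.021,"wz": 0},{"dx": -0.0114,"dy": 0.0233,"dz": 0.0085,"wx": 0,"wy": -0.021,"wz": 0},{"dx": -0.0112,"dy": 0.0233,"dz": 0.009,"wx": 0,"wy": -0.021,"wz": 0},{"dx": -0.011,"dy": 0.0233,"dz": 0.009,"wx": 0,"wy": -0.021,"wz": 0},{"dx": -0.0108,"dy": 0.0233,"dz": 0.009,"wx": 0,"wy": -0.021,"wz": 0},{"dx": -0.0106,"dy": 0.0233,"dz": 0.0095,"wx": 0,"wy": -0.021,"wz": 0},{"dx": -0.0104,"dy": 0.0233,"dz": 0.0095,"wx": 0,"wy": -0.021,"wz": 0},{"dx": -0.0102,"dy": 0.0233,"dz": 0.01,"wx": 0,"wy": -0.021,"wz": 0},{"dx": -0.01,"dy": 0.0233,"dz": 0.01,"wx": 0,"wy": -0.021,"wz": 0}]'

```text
time_s: 1.6
position: [0.3655, -0.2575, 0.1511]
eef_rot: [0.108, 0.988, -0.011, 0.105]
ft_force: [-0.3, -0.5, -1.0]
grip_width: 0.0429
```

Run:
```python
from h import *
from workcell import manip
p,R,s=cur();print(p,s['q'].round(2),R.as_matrix().round(3))
for n in('scene','side'):
    c=manip.read_camera(n);pickle.dump(c,open(n+'1.pkl','wb'))
    a=cv2.resize(c['img'][120:400,180:460],(560,560),interpolation=cv2.INTER_CUBIC);cv2.imwrite(f'pics/{n}1.png',a[:,:,::-1])
show(plan(p,R,[.383,-.2625,.018],tgt(-12.5,12),6))
```

```text
[ 0.36552967 -0.25754752  0.15105776] [-0.16 -0.07 -0.74  0.02 -0.7  -1.64] [[-0.955  0.217  0.205]
 [ 0.212  0.976 -0.045]
 [-0.21   0.001 -0.978]]
dx 0.0017 dy -0.0002 dz 0.0223 | wx 0.000 wy 0.000 wz -0.000
dx 0.0017 dy -0.0002 dz 0.0223 | wx 0.000 wy 0.000 wz -0.000
dx 0.0017 dy -0.0002 dz 0.0223 | wx 0.000 wy 0.000 wz -0.000
dx 0.0017 dy -0.0002 dz 0.0223 | wx 0.000 wy 0.000 wz -0.000
dx 0.0017 dy -0.0002 dz 0.0223 | wx 0.000 wy 0.000 wz -0.000
dx 0.0017 dy -0.0002 dz 0.0223 | wx 0.000 wy 0.000 wz -0.000
```

View pics/side1.png

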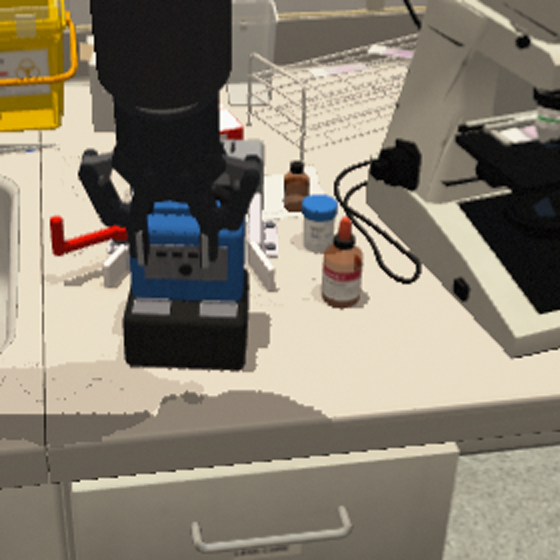

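The gripper hangs before the pack. In the crop its tips are at about (150,265) and (207,262), roughly centred on the pack, with nothing touched. Now I lower it behind the base.

servo_tool --series '[{"dx": 0.0017,"dy": 0,"dz": 0.0223,"wx": 0,"wy": 0,"wz": 0},{"dx": 0.0017,"dy": 0,"dz": 0.0223,"wx": 0,"wy": 0,"wz": 0},{"dx": 0.0017,"dy": 0,"dz": 0.0223,"wx": 0,"wy": 0,"wz": 0},{"dx": 0.0017,"dy": 0,"dz": 0.0223,"wx": 0,"wy": 0,"wz": 0},{"dx": 0.0017,"dy": 0,"dz": 0.0223,"wx": 0,"wy": 0,"wz": 0},{"dx": 0.0017,"dy": 0,"dz": 0.0223,"wx": 0,"wy": 0,"wz": 0},{"dx": 0,"dy": 0,"dz": 0,"wx": 0,"wy": 0,"wz": 0}]'

```text
time_s: 2.28
position: [0.3802, -0.2627, 0.0149]
eef_rot: [0.109, 0.989, -0.011, 0.101]
ft_force: [-0.7, 0.5, 0.0]
grip_width: 0.0427
```

Run:
```python
from h import *
from workcell import manip
p,R,s=cur();print(p,s['q'].round(2),s['ft_force'].round(2))
for n in('scene','side','wrist'):
    c=manip.read_camera(n);pickle.dump(c,open(n+'2.pkl','wb'))
    a=c['img'] if n=='wrist' else cv2.resize(c['img'][120:400,180:460],(560,560),interpolation=cv2.INTER_CUBIC);cv2.imwrite(f'pics/{n}2.png',a[:,:,::-1])
```

```text
[ 0.38022543 -0.26265998  0.01490462] [-0.17  0.2  -0.88  0.04 -0.28 -1.66] [-0.69  0.48  0.01]
```

View pics/scene2.png

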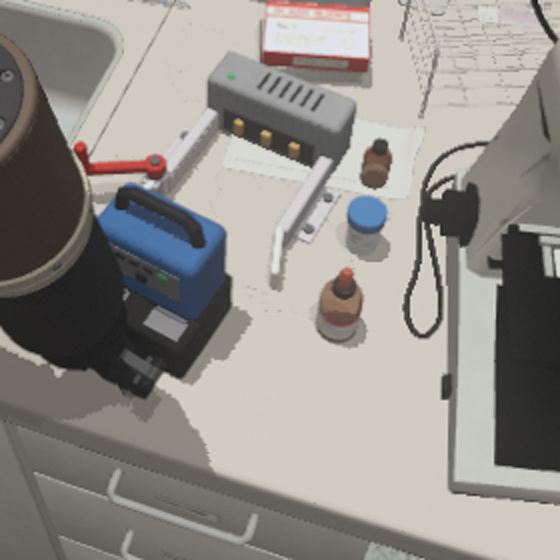

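View pics/wrist2.png

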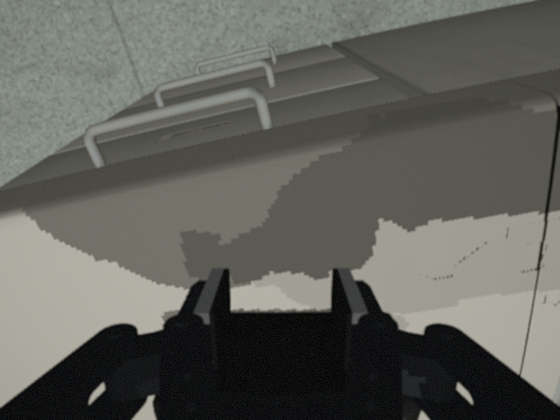

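servo_tool --series '[{"dx": -0.004,"dy": 0,"dz": 0.0007,"wx": 0,"wy": 0,"wz": 0},{"dx": -0.004,"dy": 0,"dz": 0.0007,"wx": 0,"wy": 0,"wz": 0},{"dx": -0.004,"dy": 0,"dz": 0.0008,"wx": 0,"wy": 0,"wz": 0},{"dx": -0.004,"dy": 0,"dz": 0.0008,"wx": 0,"wy": 0,"wz": 0},{"dx": 0,"dy": 0,"dz": 0,"wx": 0,"wy": 0,"wz": 0}]'

```text
time_s: 2.85
position: [0.3996, -0.2663, 0.0194]
eef_rot: [0.108, 0.989, -0.011, 0.105]
ft_force: [0.4, 0.4, 0.1]
grip_width: 0.0432
```

servo_tool --series '[{"dx": -0.004,"dy": 0,"dz": 0.0008,"wx": 0,"wy": 0,"wz": 0},{"dx": -0.004,"dy": 0,"dz": 0.0008,"wx": 0,"wy": 0,"wz": 0},{"dx": -0.004,"dy": 0,"dz": 0.0009,"wx": 0,"wy": 0,"wz": 0}]'

```text
time_s: 3.1
position: [0.4054, -0.268, 0.0174]
eef_rot: [0.109, 0.989, -0.011, 0.1]
ft_force: [-11.7, 4.6, 10.9]
grip_width: 0.0425
```

servo_tool --series '[{"dx": -0.005,"dy": 0.0003,"dz": 0.001,"wx": 0,"wy": 0,"wz": 0},{"dx": -0.005,"dy": 0.0003,"dz": 0.001,"wx": 0,"wy": 0,"wz": -0.003},{"dx": -0.005,"dy": 0.0003,"dz": 0.001,"wx": 0,"wy": 0,"wz": -0.003},{"dx": -0.005,"dy": 0.0003,"dz": 0.001,"wx": 0,"wy": 0,"wz": -0.003}]'

```text
time_s: 3.43
position: [0.4281, -0.2716, 0.0179]
eef_rot: [0.104, 0.989, -0.012, 0.102]
ft_force: [-4.4, 1.1, -2.8]
grip_width: 0.0432
```

Run:
```python
from h import *
from workcell import manip
p,R,s=cur();print(p,s['ft_force'].round(2),s['wrist_torque'].round(2))
for n in('scene','side'):
    c=manip.read_camera(n);pickle.dump(c,open(n+'3.pkl','wb'))
    a=cv2.resize(c['img'][120:400,180:460],(560,560),interpolation=cv2.INTER_CUBIC);cv2.imwrite(f'pics/{n}3.png',a[:,:,::-1])
    P=cloud(c);Q=P[(P[...,0]>.4)&(P[...,0]<.6)&(P[...,1]>-.37)&(P[...,1]<-.2)&(P[...,2]>.126)&(P[...,2]<.1345)&(c['img'][...,2]>60)]
    print(len(Q),cv2.minAreaRect(Q[:,:2].astype(np.float32)*1000),np.median(Q[:,2]))
```

```text
[ 0.42811688 -0.27163652  0.01791397] [-4.36  1.06 -2.78] [ 0.36  2.35 -0.06]
902 ((481.64703369140625, -307.3161926269531), (143.5191192626953, 77.08209228515625), 26.303678512573242) 0.13111599069708557
101 ((458.8098449707031, -281.7786865234375), (102.7516860961914, 109.07681274414062), 85.16625213623047) 0.13087896876463684
```

View pics/scene3.png

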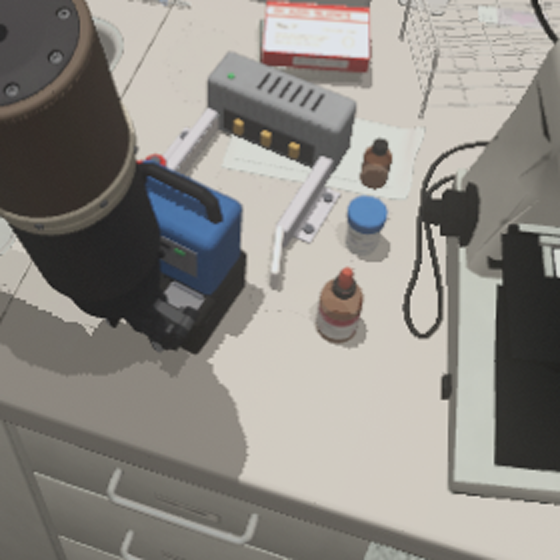

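The pack slides upright under about 4 N and is heading for the mouth. Right flare tip at crop (278,275), base corner at (245,262). I continue.

servo_tool --series '[{"dx": -0.006,"dy": 0.0004,"dz": 0.00125,"wx": 0,"wy": 0,"wz": -0.002},{"dx": -0.006,"dy": 0.0004,"dz": 0.00125,"wx": 0,"wy": 0,"wz": -0.002},{"dx": -0.006,"dy": 0.0004,"dz": 0.00125,"wx": 0,"wy": 0,"wz": -0.002},{"dx": -0.006,"dy": 0.0004,"dz": 0.00125,"wx": 0,"wy": 0,"wz": -0.002},{"dx": -0.006,"dy": 0.0004,"dz": 0.00125,"wx": 0,"wy": 0,"wz": -0.002},{"dx": -0.006,"dy": 0.0003,"dz": 0.00125,"wx": 0,"wy": 0,"wz": -0.002},{"dx": -0.006,"dy": 0.0003,"dz": 0.00125,"wx": 0,"wy": 0,"wz": -0.002},{"dx": -0.006,"dy": 0.0003,"dz": 0.00125,"wx": 0,"wy": 0,"wz": -0.002}]'

```text
time_s: 4.2
position: [0.4797, -0.279, 0.0192]
eef_rot: [0.096, 0.99, -0.013, 0.104]
ft_force: [-3.8, 0.0, -2.7]
grip_width: 0.0425
```

Run:
```python
from h import *
from workcell import manip
p,R,s=cur();print(p,s['ft_force'].round(2),s['wrist_torque'].round(2),R.as_matrix().round(3)[:,1],s['q'].round(2))
for n in('scene','side'):
    c=manip.read_camera(n);pickle.dump(c,open(n+'4.pkl','wb'))
    a=cv2.resize(c['img'][120:320,180:400],(660,600),interpolation=cv2.INTER_CUBIC);cv2.imwrite(f'pics/{n}4.png',a[:,:,::-1])
```

```text
[ 0.47965918 -0.27904754  0.0191927 ] [-3.85  0.   -2.73] [ 0.42  2.39 -0.03] [ 0.192  0.981 -0.005] [-0.17  0.31 -0.68  0.03 -0.36 -1.62]
```

View pics/scene4.png

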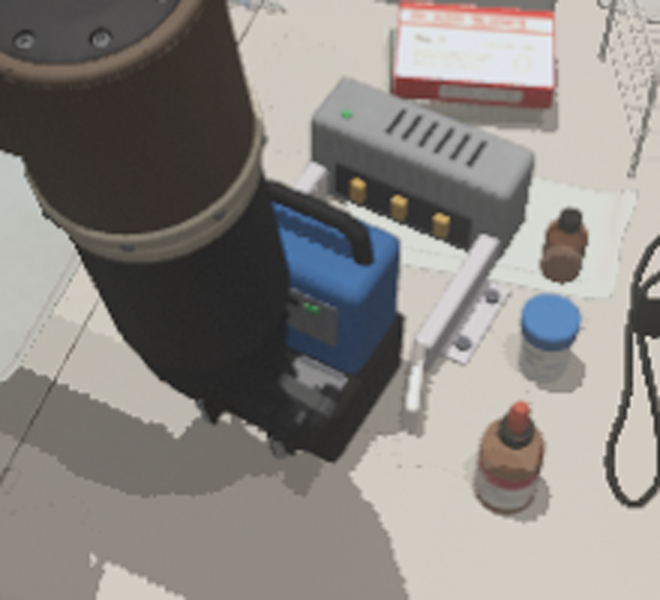

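View pics/side4.png

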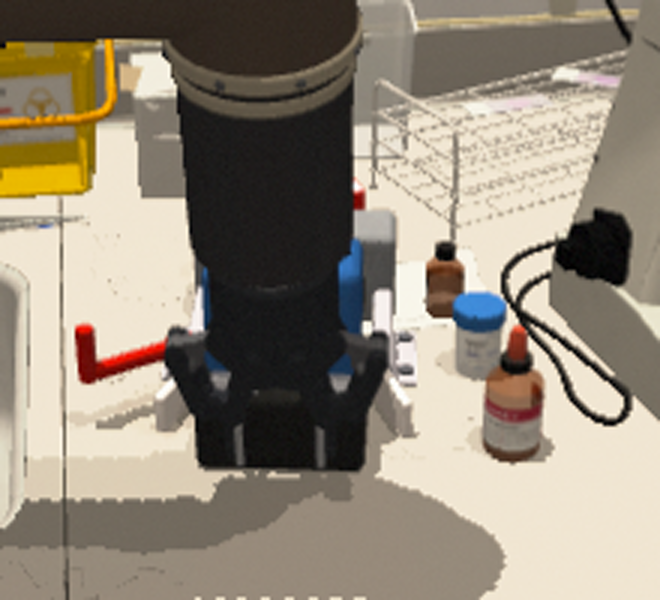

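Both views show the pack entering centrally between the flares, with its right base edge at (400,330) against the flare at (415,390) in the scene crop. It stands upright and the bar and bottles are untouched. Next stretch.

servo_tool --series '[{"dx": -0.006,"dy": 0.0002,"dz": 0.0013,"wx": 0,"wy": 0,"wz": 0},{"dx": -0.006,"dy": 0.0002,"dz": 0.0013,"wx": 0,"wy": 0,"wz": 0},{"dx": -0.006,"dy": 0.0002,"dz": 0.0013,"wx": 0,"wy": 0,"wz": 0},{"dx": -0.006,"dy": 0.0002,"dz": 0.0013,"wx": 0,"wy": 0,"wz": 0},{"dx": -0.006,"dy": 0.0002,"dz": 0.0013,"wx": 0,"wy": 0,"wz": 0},{"dx": -0.006,"dy": 0.0002,"dz": 0.0013,"wx": 0,"wy": 0,"wz": 0},{"dx": -0.006,"dy": 0.0002,"dz": 0.0013,"wx": 0,"wy": 0,"wz": 0}]'

```text
time_s: 4.88
position: [0.5203, -0.2859, 0.0191]
eef_rot: [0.096, 0.99, -0.013, 0.103]
ft_force: [-9.9, 1.4, 6.1]
grip_width: 0.0427
```

servo_tool --series '[{"dx": -0.005,"dy": 0.0001,"dz": 0.001,"wx": 0,"wy": 0,"wz": 0},{"dx": -0.005,"dy": 0.0001,"dz": 0.001,"wx": 0,"wy": 0,"wz": 0},{"dx": -0.005,"dy": 0.0001,"dz": 0.001,"wx": 0,"wy": 0,"wz": 0},{"dx": -0.005,"dy": 0.0001,"dz": 0.001,"wx": 0,"wy": 0,"wz": 0}]'

```text
time_s: 5.22
position: [0.541, -0.2894, 0.0193]
eef_rot: [0.096, 0.99, -0.013, 0.103]
ft_force: [-6.4, 0.9, -0.6]
grip_width: 0.0429
```

Run:
```python
from h import *
from workcell import manip
p,R,s=cur();print(p,s['ft_force'].round(2),s['wrist_torque'].round(2),R.as_matrix().round(3)[:,1])
for n in('scene','side'):
    c=manip.read_camera(n);pickle.dump(c,open(n+'5.pkl','wb'))
    a=cv2.resize(c['img'][120:320,180:400],(660,600),interpolation=cv2.INTER_CUBIC);cv2.imwrite(f'pics/{n}5.png',a[:,:,::-1])
```

```text
[ 0.54097997 -0.28937918  0.0192606 ] [-6.36  0.91 -0.59] [ 0.56  2.75 -0.  ] [ 0.193  0.981 -0.005]
```

View pics/scene5.png

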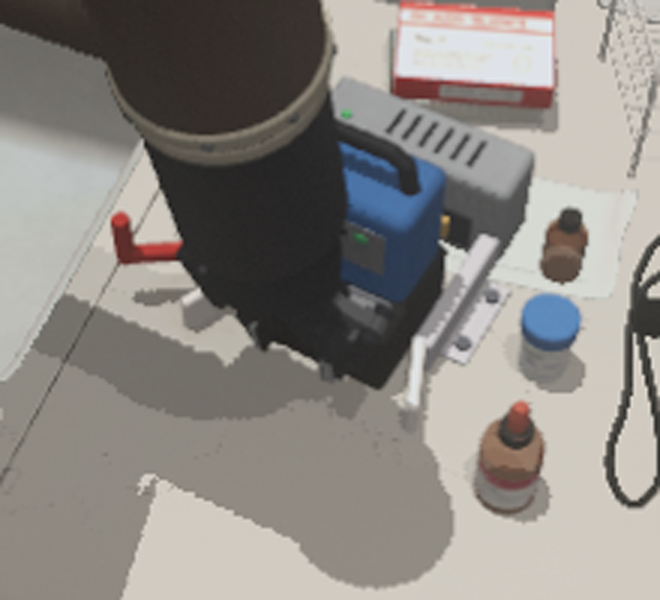

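The pack is now between the rails, with its base's right edge running parallel to the rail at (440,300), and about 30 mm remain. I continue gently.

servo_tool --series '[{"dx": -0.005,"dy": 0,"dz": 0.001,"wx": 0,"wy": 0,"wz": 0},{"dx": -0.005,"dy": 0,"dz": 0.001,"wx": 0,"wy": 0,"wz": 0},{"dx": -0.004,"dy": 0,"dz": 0.0008,"wx": 0,"wy": 0,"wz": 0},{"dx": -0.004,"dy": 0,"dz": 0.0008,"wx": 0,"wy": 0,"wz": 0}]'

```text
time_s: 5.65
position: [0.559, -0.2929, 0.0195]
eef_rot: [0.096, 0.99, -0.013, 0.104]
ft_force: [-5.4, 0.6, -0.9]
grip_width: 0.0428
```

servo_tool --series '[{"dx": -0.003,"dy": 0,"dz": 0.0006,"wx": 0,"wy": 0,"wz": 0},{"dx": -0.003,"dy": 0,"dz": 0.0006,"wx": 0,"wy": 0,"wz": 0}]'

```text
time_s: 5.82
position: [0.5649, -0.294, 0.0195]
eef_rot: [0.096, 0.99, -0.013, 0.103]
ft_force: [-6.3, 1.5, 0.4]
grip_width: 0.0424
```

servo_tool --series '[{"dx": -0.003,"dy": 0,"dz": 0.0006,"wx": 0,"wy": 0,"wz": 0},{"dx": 0,"dy": 0,"dz": 0,"wx": 0,"wy": 0,"wz": 0}]'

```text
time_s: 5.98
position: [0.5686, -0.2947, 0.0196]
eef_rot: [0.096, 0.99, -0.013, 0.104]
ft_force: [-3.1, 0.7, -2.7]
grip_width: 0.0427
```

servo_tool --series '[{"dx": -0.002,"dy": 0,"dz": 0.0004,"wx": 0,"wy": 0,"wz": 0},{"dx": -0.002,"dy": 0,"dz": 0.0004,"wx": 0,"wy": 0,"wz": 0}]'

```text
time_s: 6.15
position: [0.5716, -0.2953, 0.0195]
eef_rot: [0.096, 0.99, -0.013, 0.103]
ft_force: [-7.4, 1.6, 0.6]
grip_width: 0.0426
```

Run:
```python
from h import *
from workcell import manip
p,R,s=cur();print(p,s['ft_force'].round(2),s['wrist_torque'].round(2),R.as_matrix().round(3)[:,1])
for n in('scene','side'):
    c=manip.read_camera(n);pickle.dump(c,open(n+'6.pkl','wb'))
    a=cv2.resize(c['img'][120:320,180:400],(660,600),interpolation=cv2.INTER_CUBIC);cv2.imwrite(f'pics/{n}6.png',a[:,:,::-1])
```

```text
[ 0.5715925  -0.29534278  0.01949401] [-7.35  1.57  0.64] [0.6  3.14 0.01] [ 0.193  0.981 -0.005]
```

View pics/scene6.png

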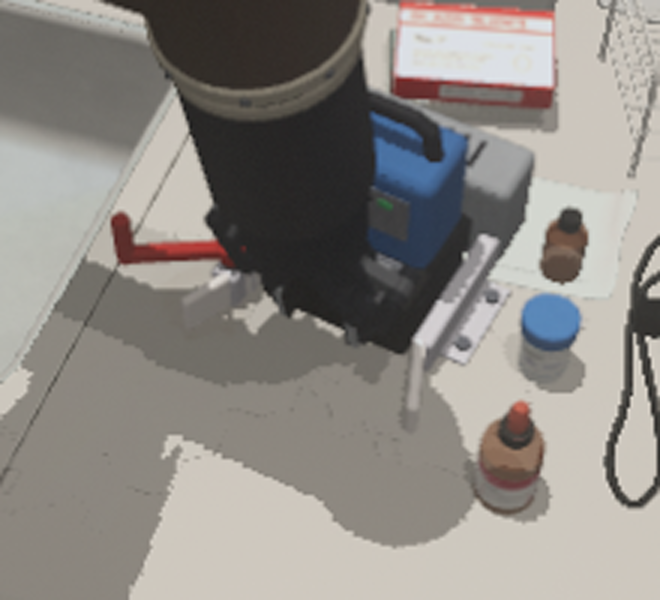

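```bash
cat >> h.py <<'E'
DO=np.array([.628,-.3057]);DY=np.radians(-11.1)
def dk(P):
    d=P[...,:2]-DO;c,s=np.cos(DY),np.sin(DY);return np.stack([c*d[...,0]+s*d[...,1],-s*d[...,0]+c*d[...,1]],-1)
E
python3 - <<'E'
from h import *
for f in ('scene0','scene4','scene5','scene6'):
    c=load(f+'.pkl');P=cloud(c);h=cv2.cvtColor(c['img'],cv2.COLOR_RGB2HSV);D=dk(P)
    m=(h[...,0]>100)&(h[...,0]<125)&(h[...,1]>60)&(P[...,2]>.06)&(P[...,2]<.135)&(P[...,1]<-.2)&(P[...,1]>-.42)&(D[...,0]<.06)
    t=m&(P[...,2]>.122); Q=D[t]
    print(f,len(Q),'x',np.percentile(Q[:,0],[1,50,98,99.5]).round(4),'y',np.percentile(Q[:,1],[.5,2,50]).round(4))
    r=m&(P[...,2]<.115); Q=D[r]
    print('   side', 'x',np.percentile(Q[:,0],[2,98,99.5]).round(4),'ymin',np.percentile(Q[:,1],[1,5]).round(4))
    g=(P[...,2]>.072)&(P[...,2]<.08)&(D[...,0]>.035)&(D[...,0]<.12)&(abs(D[...,1])<.09)&(h[...,1]<40);Q=D[g]
    print('   housing top x min',np.percentile(Q[:,0],[.5,2]).round(4),'y',Q[:,1].min().round(4),Q[:,1].max().round(4))
E
```

```text
scene0 1330 x [-0.1917 -0.1748 -0.1386 -0.137 ] y [-0.0568 -0.0559 -0.0132]
   side x [-0.1926 -0.1471 -0.1454] ymin [-0.0573 -0.0571]
   housing top x min [0.0519 0.0534] y -0.0735 0.0735
scene4 775 x [-0.1103 -0.0898 -0.0594 -0.0574] y [-0.0524 -0.0519 -0.0242]
   side x [-0.1112 -0.0652 -0.0629] ymin [-0.0532 -0.0527]
   housing top x min [0.052  0.0531] y -0.0733 0.0732
scene5 609 x [-0.0494 -0.028   0.0013  0.0038] y [-0.0508 -0.0504 -0.0266]
   side x [-0.0498 -0.0044 -0.0023] ymin [-0.0515 -0.0512]
   housing top x min [0.0531 0.0551] y -0.0736 0.0725
scene6 547 x [-0.0186  0.0029  0.0321  0.0354] y [-0.0509 -0.0503 -0.028 ]
   side x [-0.019   0.0273  0.0296] ymin [-0.0512 -0.0511]
   housing top x min [0.0521 0.0536] y -0.0731 0.0531
```

Case near face is at dock x -19 mm (home is -16, with a few mm of calibration error), and y and yaw agree, so a few mm remain. I push in small steps until it meets the stop.

servo_tool --series '[{"dx": -0.0015,"dy": 0,"dz": 0.0003,"wx": 0,"wy": 0,"wz": 0},{"dx": -0.0015,"dy": 0,"dz": 0.0003,"wx": 0,"wy": 0,"wz": 0}]'

```text
time_s: 6.42
position: [0.5739, -0.2959, 0.0194]
eef_rot: [0.096, 0.99, -0.013, 0.103]
ft_force: [-9.7, 2.1, 2.6]
grip_width: 0.0426
```

servo_tool --series '[{"dx": -0.0015,"dy": 0,"dz": 0.0003,"wx": 0,"wy": 0,"wz": 0},{"dx": 0,"dy": 0,"dz": 0,"wx": 0,"wy": 0,"wz": 0}]'

```text
time_s: 6.58
position: [0.5759, -0.2962, 0.0195]
eef_rot: [0.096, 0.99, -0.013, 0.103]
ft_force: [-7.9, 1.8, 0.3]
grip_width: 0.0426
```

servo_tool --series '[{"dx": -0.001,"dy": 0,"dz": 0.0002,"wx": 0,"wy": 0,"wz": 0},{"dx": 0,"dy": 0,"dz": 0,"wx": 0,"wy": 0,"wz": 0}]'

```text
time_s: 6.75
position: [0.5764, -0.2964, 0.0194]
eef_rot: [0.096, 0.99, -0.013, 0.103]
ft_force: [-7.9, 1.8, 2.8]
grip_width: 0.0428
```

servo_tool --series '[{"dx": -0.0015,"dy": 0,"dz": 0.0003,"wx": 0,"wy": 0,"wz": 0},{"dx": 0,"dy": 0,"dz": 0,"wx": 0,"wy": 0,"wz": 0}]'

```text
time_s: 6.92
position: [0.578, -0.2967, 0.0195]
eef_rot: [0.096, 0.99, -0.013, 0.103]
ft_force: [-8.8, 0.6, 1.3]
grip_width: 0.0425
```

servo_tool --series '[{"dx": -0.0015,"dy": 0,"dz": 0.0003,"wx": 0,"wy": 0,"wz": 0},{"dx": 0,"dy": 0,"dz": 0,"wx": 0,"wy": 0,"wz": 0}]'

```text
time_s: 7.08
position: [0.5786, -0.2969, 0.0194]
eef_rot: [0.096, 0.99, -0.012, 0.102]
ft_force: [-12.2, 2.3, 3.9]
grip_width: 0.0427
```

servo_tool --series '[{"dx": -0.0015,"dy": 0,"dz": 0.0003,"wx": 0,"wy": 0,"wz": 0},{"dx": 0,"dy": 0,"dz": 0,"wx": 0,"wy": 0,"wz": 0}]'

```text
time_s: 7.25
position: [0.5787, -0.2969, 0.0193]
eef_rot: [0.096, 0.99, -0.012, 0.101]
ft_force: [-16.1, 4.4, 10.5]
grip_width: 0.0426
```

servo_tool --series '[{"dx": -0.0015,"dy": 0,"dz": 0.0003,"wx": 0,"wy": 0,"wz": 0},{"dx": 0,"dy": 0,"dz": 0,"wx": 0,"wy": 0,"wz": 0}]'

```text
time_s: 7.42
position: [0.5788, -0.297, 0.0192]
eef_rot: [0.097, 0.99, -0.012, 0.1]
ft_force: [-21.0, 6.7, 14.5]
grip_width: 0.0428
```

Run:
```python
from h import *
from workcell import manip
p,R,s=cur();print(p,s['ft_force'].round(2),s['wrist_torque'].round(2),dk(p))
c=manip.read_camera('scene');pickle.dump(c,open('scene7.pkl','wb'))
a=cv2.resize(c['img'][150:280,240:383],(660,600),interpolation=cv2.INTER_CUBIC);cv2.imwrite(f'pics/scene7.png',a[:,:,::-1])
P=cloud(c);h=cv2.cvtColor(c['img'],cv2.COLOR_RGB2HSV);D=dk(P)
m=(h[...,0]>100)&(h[...,0]<125)&(h[...,1]>60)&(P[...,2]>.06)&(P[...,2]<.135)&(P[...,1]<-.2)&(P[...,1]>-.42)&(D[...,0]<.06)
Q=D[m&(P[...,2]<.115)];print('side x',np.percentile(Q[:,0],[2,98,99.5]).round(4),'ymin',np.percentile(Q[:,1],[1,5]).round(4))
```

```text
[ 0.57879546 -0.29695609  0.01919824] [-20.99   6.73  14.53] [2.38 6.9  0.27] [-0.04996745 -0.00089262]
side x [-0.0118  0.0341  0.0355] ymin [-0.0516 -0.0512]
```

View pics/scene7.png

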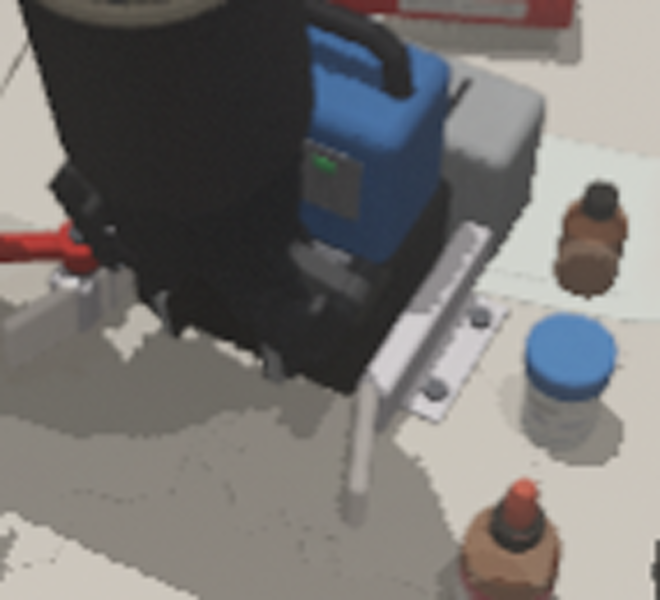

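The pack is against the hard stop: force rose from 8 to 21 N with no further motion, the base meets the housing at crop (455,200), and it is parallel to the rail. Next I back off and rise.

servo_tool --series '[{"dx": 0.004,"dy": 0,"dz": -0.0008,"wx": 0,"wy": 0,"wz": 0},{"dx": 0.006,"dy": 0,"dz": -0.0012,"wx": 0,"wy": 0,"wz": 0},{"dx": 0.01,"dy": 0,"dz": -0.002,"wx": 0,"wy": 0,"wz": 0},{"dx": 0.015,"dy": 0,"dz": -0.003,"wx": 0,"wy": 0,"wz": 0},{"dx": 0.02,"dy": 0,"dz": -0.004,"wx": 0,"wy": 0,"wz": 0},{"dx": 0.02,"dy": 0,"dz": -0.02,"wx": 0,"wy": 0,"wz": 0},{"dx": 0.01,"dy": 0,"dz": -0.035,"wx": 0,"wy": 0,"wz": 0},{"dx": 0,"dy": 0,"dz": -0.035,"wx": 0,"wy": 0,"wz": 0},{"dx": 0,"dy": 0,"dz": -0.035,"wx": 0,"wy": 0,"wz": 0}]' --jaw 0

```text
time_s: 8.22
position: [0.4743, -0.2756, 0.137]
eef_rot: [0.096, 0.99, -0.013, 0.105]
ft_force: [0.4, 0.5, -0.3]
grip_width: 0.0001
```

Run:
```python
from h import *
from workcell import manip
p,R,s=cur();print(p,s['ft_force'].round(2),s['q'].round(2))
for n in('scene','side'):
    c=manip.read_camera(n);pickle.dump(c,open(n+'8.pkl','wb'))
    a=cv2.resize(c['img'][120:320,180:400],(660,600),interpolation=cv2.INTER_CUBIC);cv2.imwrite(f'pics/{n}8.png',a[:,:,::-1])
    P=cloud(c);h=cv2.cvtColor(c['img'],cv2.COLOR_RGB2HSV)
    red=((h[...,0]<8)|(h[...,0]>172))&(h[...,1]>150)&(P[...,0]>.45)&(P[...,0]<.68)&(P[...,1]>-.26)&(P[...,1]<-.1)
    Q=P[red&(P[...,2]>.056)];print(n,len(Q),Q.mean(0).round(4) if len(Q) else '')
R1=tgt(-11,11.7)
A=[.53,-.17,.20];B=[.605,-.145,.16];C=[.605,-.145,.06]
show(plan(p,R,A,R1,6));print();show(plan(A,R1,B,R1,4));print();show(plan(B,R1,C,R1,5))
```

```text
[ 0.4743353  -0.27558523  0.13695711] [ 0.37  0.53 -0.3 ] [-0.16  0.13 -0.57  0.02 -0.67 -1.62]
scene 0 
side 67 [ 0.5593 -0.1608  0.0695]
dx -0.0078 dy 0.0190 dz -0.0092 | wx -0.001 wy 0.001 wz -0.000
dx -0.0078 dy 0.0190 dz -0.0092 | wx -0.001 wy 0.001 wz -0.000
dx -0.0078 dy 0.0190 dz -0.0092 | wx -0.001 wy 0.001 wz -0.000
dx -0.0078 dy 0.0190 dz -0.0091 | wx -0.001 wy 0.001 wz -0.000
dx -0.0078 dy 0.0190 dz -0.0091 | wx -0.001 wy 0.001 wz -0.000
dx -0.0078 dy 0.0190 dz -0.0091 | wx -0.001 wy 0.001 wz -0.000

dx -0.0148 dy 0.0097 dz 0.0133 | wx 0.000 wy 0.000 wz 0.000
dx -0.0148 dy 0.0097 dz 0.0133 | wx 0.000 wy 0.000 wz 0.000
dx -0.0148 dy 0.0097 dz 0.0133 | wx 0.000 wy 0.000 wz 0.000
dx -0.0148 dy 0.0097 dz 0.0133 | wx 0.000 wy 0.000 wz 0.000

dx 0.0041 dy 0.0000 dz 0.0196 | wx 0.000 wy 0.000 wz 0.000
dx 0.0041 dy 0.0000 dz 0.0196 | wx 0.000 wy 0.000 wz 0.000
dx 0.0041 dy 0.0000 dz 0.0196 | wx 0.000 wy 0.000 wz 0.000
dx 0.0041 dy 0.0000 dz 0.0196 | wx 0.000 wy 0.000 wz 0.000
dx 0.0041 dy 0.0000 dz 0.0196 | wx 0.000 wy 0.000 wz 0.000
```

View pics/side8.png

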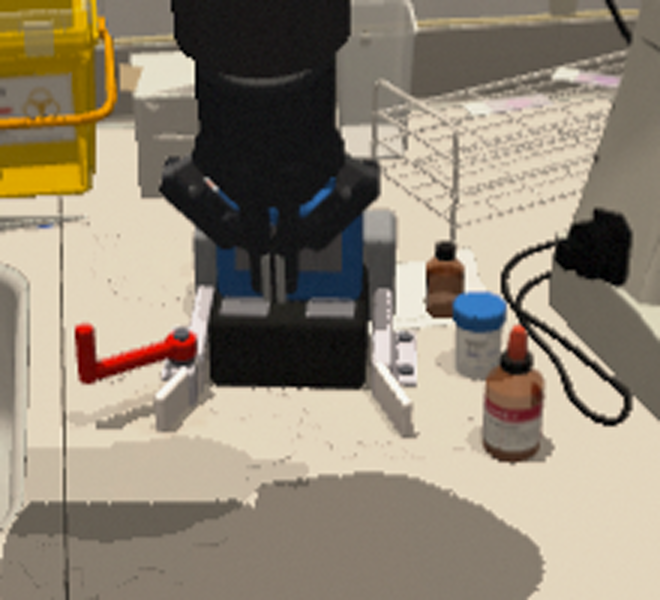

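View pics/scene8.png

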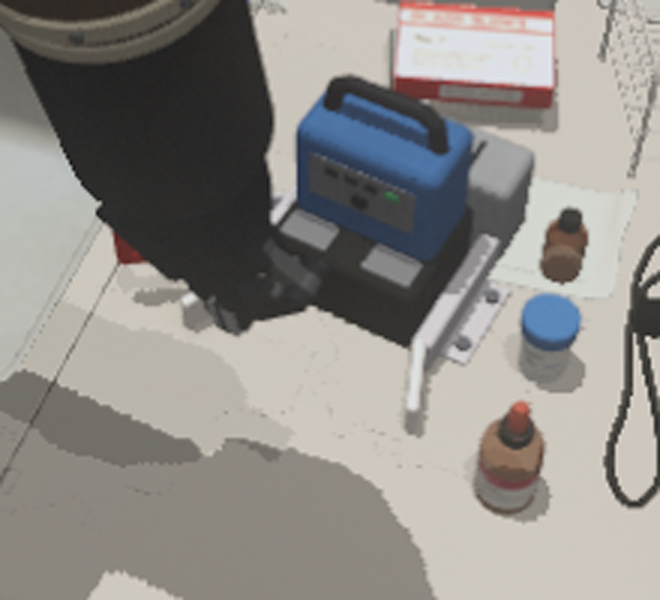

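servo_tool --series '[{"dx": -0.008,"dy": 0.019,"dz": -0.009,"wx": 0,"wy": 0,"wz": 0},{"dx": -0.008,"dy": 0.019,"dz": -0.009,"wx": 0,"wy": 0,"wz": 0},{"dx": -0.008,"dy": 0.019,"dz": -0.009,"wx": 0,"wy": 0,"wz": 0},{"dx": -0.008,"dy": 0.019,"dz": -0.009,"wx": 0,"wy": 0,"wz": 0},{"dx": -0.008,"dy": 0.019,"dz": -0.009,"wx": 0,"wy": 0,"wz": 0},{"dx": -0.008,"dy": 0.019,"dz": -0.009,"wx": 0,"wy": 0,"wz": 0},{"dx": -0.015,"dy": 0.01,"dz": 0.013,"wx": 0,"wy": 0,"wz": 0},{"dx": -0.015,"dy": 0.01,"dz": 0.013,"wx": 0,"wy": 0,"wz": 0},{"dx": -0.015,"dy": 0.01,"dz": 0.013,"wx": 0,"wy": 0,"wz": 0},{"dx": -0.015,"dy": 0.01,"dz": 0.013,"wx": 0,"wy": 0,"wz": 0}]'

```text
time_s: 9.15
position: [0.6096, -0.1439, 0.1593]
eef_rot: [0.096, 0.99, -0.012, 0.106]
ft_force: [-0.3, -0.2, -0.1]
grip_width: 0.0001
```

Run:
```python
from h import *
from workcell import manip
p,R,s=cur();print(p,s['ft_force'].round(2),s['q'].round(2))
for n in('scene','side'):
    c=manip.read_camera(n);pickle.dump(c,open(n+'9.pkl','wb'))
    a=cv2.resize(c['img'][120:320,180:400],(660,600),interpolation=cv2.INTER_CUBIC);cv2.imwrite(f'pics/{n}9.png',a[:,:,::-1])
    P=cloud(c);h=cv2.cvtColor(c['img'],cv2.COLOR_RGB2HSV)
    red=((h[...,0]<8)|(h[...,0]>172))&(h[...,1]>150)&(P[...,0]>.45)&(P[...,0]<.68)&(P[...,1]>-.26)&(P[...,1]<-.1)
    Q=P[red&(P[...,2]>.056)];print(n,len(Q),Q.mean(0).round(4) if len(Q) else '')
# pack from scene8
c=load('scene8.pkl');P=cloud(c);D=dk(P);h=cv2.cvtColor(c['img'],cv2.COLOR_RGB2HSV)
Q=P[(P[...,2]>.121)&(P[...,2]<.134)&(abs(D[...,0])<.08)&(abs(D[...,1])<.07)&(h[...,1]>60)&(h[...,0]>100)&(h[...,0]<125)]
r=cv2.minAreaRect(Q[:,:2].astype(np.float32)*1000);print(r);ct=np.array(r[0])/1000;print('pack origin est',ct-.013*np.array([np.cos(DY),np.sin(DY)]))
show(plan(p,R,[.605,-.145,.058],tgt(-11,11.7),5))
```

```text
[ 0.6095606  -0.14394798  0.15926892] [-0.3 -0.2 -0.1] [ 0.12  0.22 -0.43  0.1  -0.73 -1.96]
scene 12 [ 0.5623 -0.1611  0.0784]
side 62 [ 0.5592 -0.1608  0.0692]
((642.9508666992188, -309.57891845703125), (100.90382385253906, 57.340248107910156), 80.96531677246094)
pack origin est [ 0.63019406 -0.30707613]
dx 0.0051 dy -0.0003 dz 0.0196 | wx -0.001 wy 0.002 wz -0.000
dx 0.0051 dy -0.0003 dz 0.0196 | wx -0.001 wy 0.002 wz -0.000
dx 0.0051 dy -0.0003 dz 0.0196 | wx -0.001 wy 0.002 wz -0.000
dx 0.0050 dy -0.0003 dz 0.0196 | wx -0.001 wy 0.002 wz -0.000
dx 0.0050 dy -0.0004 dz 0.0197 | wx -0.001 wy 0.002 wz -0.000
```

View pics/side9.png

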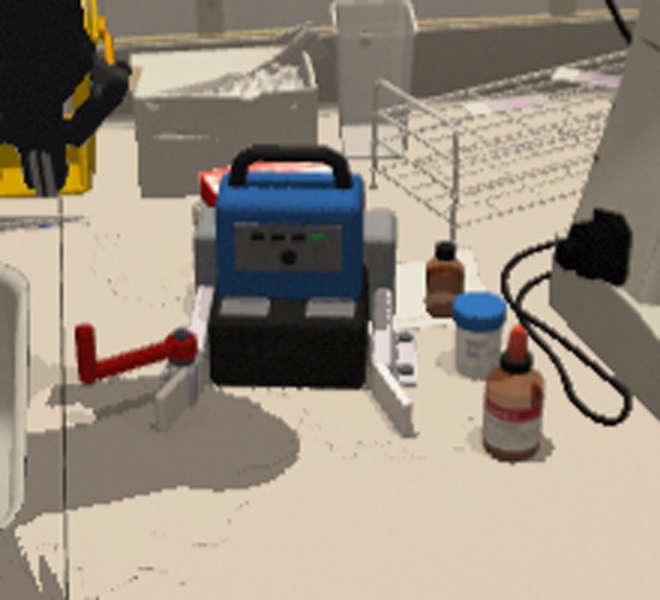

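Run:
```python
from h import *
def fl(Q,t):
    v=cv2.fitLine(Q[:,:2].astype(np.float32)*1000,cv2.DIST_HUBER,0,.01,.01).ravel();a=np.degrees(np.arctan2(v[1],v[0]))%180
    print(t,len(Q),'y-axis ang',round(a,2),'pt',v[2:].round(1))
for f in('scene8','side9','scene0','side0'):
    c=load(f+'.pkl');P=cloud(c);D=dk(P);h=cv2.cvtColor(c['img'],cv2.COLOR_RGB2HSV)
    if f[-1]!='0':
        m=(P[...,2]>.008)&(P[...,2]<.05)&(abs(D[...,0]+.044)<.012)&(abs(D[...,1])<.05)&(c['img'].max(2)<70)
        fl(P[m],f+' base near face')
        m=(P[...,2]>.07)&(P[...,2]<.115)&(abs(D[...,0]+.014)<.012)&(abs(D[...,1])<.048)
        fl(P[m],f+' case near face')
    else:
        m=(P[...,2]>.03)&(P[...,2]<.066)&(abs(D[...,0]-.05)<.012)&(abs(D[...,1])<.07)
        fl(P[m],f+' housing face')
        m=(P[...,2]>.015)&(P[...,2]<.05)&(abs(P[...,0]-.41)<.03)&(abs(P[...,1]+.27)<.05)&(c['img'].max(2)<70)
        fl(P[m],f+' base near face')
```

```text
scene8 base near face 388 y-axis ang 79.03 pt [ 585.1 -316.3]
scene8 case near face 709 y-axis ang 79.09 pt [ 617.2 -304.9]
side9 base near face 804 y-axis ang 79.18 pt [ 587.6 -298.1]
side9 case near face 863 y-axis ang 79.25 pt [ 616.4 -303.8]
scene0 housing face 834 y-axis ang 79.31 pt [ 678.3 -316.8]
scene0 base near face 470 y-axis ang 77.95 pt [ 409.2 -270.9]
side0 housing face 727 y-axis ang 79.19 pt [ 677.3 -318.6]
side0 base near face 891 y-axis ang 77.87 pt [ 408.8 -269.9]
```

The base is 92.4 mm in front of the housing face and yaw agrees within 0.2°, so the pack is home. The side view shows the bar unmoved, with its post at (85,350). Now I lower beyond the post.

servo_tool --series '[{"dx": 0.005,"dy": 0,"dz": 0.0196,"wx": 0,"wy": 0.002,"wz": 0},{"dx": 0.005,"dy": 0,"dz": 0.0196,"wx": 0,"wy": 0.002,"wz": 0},{"dx": 0.005,"dy": 0,"dz": 0.0196,"wx": 0,"wy": 0.002,"wz": 0},{"dx": 0.005,"dy": 0,"dz": 0.0196,"wx": 0,"wy": 0.002,"wz": 0},{"dx": 0.005,"dy": 0,"dz": 0.0196,"wx": 0,"wy": 0.002,"wz": 0},{"dx": 0,"dy": 0,"dz": 0,"wx": 0,"wy": 0,"wz": 0}]'

```text
time_s: 9.75
position: [0.6009, -0.1446, 0.0545]
eef_rot: [0.096, 0.991, -0.012, 0.097]
ft_force: [-1.4, 0.8, -1.0]
grip_width: 0.0001
```

```bash
sed -i 's/^DO=.*/DO=np.array([.631,-.3065]);DY=np.radians(-10.85)/' h.py
cat >> h.py <<'E'
PV=np.array([.586,-.227])
def F(q,d=.020):
    c,s=np.cos(DY),np.sin(DY);M=np.array([[c,-s],[s,c]])
    v=.07*np.array([-np.sin(q),-np.cos(q)])-d*np.array([np.cos(q),-np.sin(q)]);return PV+M@v
def barplan(p,R,qs,z=.058,d=.020):
    out=[]
    for q in qs:
        t=np.r_[F(q,d),z];w=R.inv().apply(t-p);out.append((w,(0,0,0)));p=t
    return out
E
python3 - <<'E'
from h import *
p,R,s=cur();print(p,s['ft_force'].round(2))
print(F(2.6),dk(F(0)))
show(plan(p,R,[*F(2.68),.058],R,2));print()
q0=np.r_[F(2.68),.058]
for a in (np.linspace(2.58,1.68,10),np.linspace(1.58,.68,10),np.linspace(.58,0,6)):
    show(barplan(q0,R,a));q0=np.r_[F(a[-1]),.058];print(q0)
E
```

```text
[ 0.60088909 -0.14459333  0.05452293] [-1.43  0.79 -1.04]
[ 0.5806231  -0.15439773] [-0.07916051 -0.00039192]
dx 0.0057 dy -0.0061 dz -0.0029 | wx 0.000 wy 0.000 wz 0.000
dx 0.0057 dy -0.0061 dz -0.0029 | wx 0.000 wy 0.000 wz 0.000

dx 0.0069 dy -0.0017 dz -0.0014 | wx 0.000 wy 0.000 wz 0.000
dx 0.0067 dy -0.0024 dz -0.0013 | wx 0.000 wy 0.000 wz 0.000
dx 0.0065 dy -0.0031 dz -0.0013 | wx 0.000 wy 0.000 wz 0.000
dx 0.0061 dy -0.0037 dz -0.0012 | wx 0.000 wy 0.000 wz 0.000
dx 0.0057 dy -0.0043 dz -0.0011 | wx 0.000 wy 0.000 wz 0.000
dx 0.0053 dy -0.0049 dz -0.0010 | wx 0.000 wy 0.000 wz 0.000
dx 0.0048 dy -0.0054 dz -0.0009 | wx 0.000 wy 0.000 wz 0.000
dx 0.0042 dy -0.0059 dz -0.0008 | wx 0.000 wy 0.000 wz 0.000
dx 0.0036 dy -0.0063 dz -0.0007 | wx 0.000 wy 0.000 wz 0.000
dx 0.0030 dy -0.0066 dz -0.0006 | wx 0.000 wy 0.000 wz 0.000
[ 0.52498008 -0.18729396  0.058     ]
dx 0.0023 dy -0.0069 dz -0.0004 | wx 0.000 wy 0.000 wz 0.000
dx 0.0017 dy -0.0071 dz -0.0003 | wx 0.000 wy 0.000 wz 0.000
dx 0.0010 dy -0.0072 dz -0.0001 | wx 0.000 wy 0.000 wz 0.000
dx 0.0002 dy -0.0073 dz -0.0000 | wx 0.000 wy 0.000 wz 0.000
dx -0.0005 dy -0.0073 dz 0.0001 | wx 0.000 wy 0.000 wz 0.000
dx -0.0012 dy -0.0072 dz 0.0003 | wx 0.000 wy 0.000 wz 0.000
dx -0.0019 dy -0.0070 dz 0.0004 | wx 0.000 wy 0.000 wz 0.000
dx -0.0026 dy -0.0068 dz 0.0005 | wx 0.000 wy 0.000 wz 0.000
dx -0.0032 dy -0.0065 dz 0.0007 | wx 0.000 wy 0.000 wz 0.000
dx -0.0038 dy -0.0061 dz 0.0008 | wx 0.000 wy 0.000 wz 0.000
[ 0.51961932 -0.25689322  0.058     ]
dx -0.0044 dy -0.0057 dz 0.0009 | wx 0.000 wy 0.000 wz 0.000
dx -0.0058 dy -0.0060 dz 0.0012 | wx 0.000 wy 0.000 wz 0.000
dx -0.0064 dy -0.0053 dz 0.0013 | wx 0.000 wy 0.000 wz 0.000
dx -0.0070 dy -0.0045 dz 0.0014 | wx 0.000 wy 0.000 wz 0.000
dx -0.0075 dy -0.0037 dz 0.0015 | wx 0.000 wy 0.000 wz 0.000
dx -0.0078 dy -0.0027 dz 0.0016 | wx 0.000 wy 0.000 wz 0.000
[ 0.55318084 -0.29198387  0.058     ]
```

servo_tool --series '[{"dx": 0.0055,"dy": -0.006,"dz": -0.001,"wx": 0,"wy": 0,"wz": 0},{"dx": 0.0055,"dy": -0.006,"dz": -0.001,"wx": 0,"wy": 0,"wz": 0},{"dx": 0,"dy": 0,"dz": 0,"wx": 0,"wy": 0,"wz": 0}]'

```text
time_s: 10.0
position: [0.5893, -0.1548, 0.0591]
eef_rot: [0.096, 0.99, -0.012, 0.1]
ft_force: [-0.7, 0.7, 0.1]
grip_width: 0.0002
```

Run:
```python
from h import *
from workcell import manip
p,R,s=cur();print(p,s['ft_force'].round(2))
show(barplan(p,R,np.linspace(2.58,1.68,10)))
for n in('side',):
    c=manip.read_camera(n);pickle.dump(c,open(n+'10.pkl','wb'))
    a=cv2.resize(c['img'][120:320,140:360],(660,600),interpolation=cv2.INTER_CUBIC);cv2.imwrite(f'pics/{n}10.png',a[:,:,::-1])
```

```text
[ 0.58931604 -0.15482577  0.05913343] [-0.72  0.65  0.07]
dx 0.0100 dy -0.0017 dz -0.0009 | wx 0.000 wy 0.000 wz 0.000
dx 0.0067 dy -0.0024 dz -0.0014 | wx 0.000 wy 0.000 wz 0.000
dx 0.0065 dy -0.0031 dz -0.0013 | wx 0.000 wy 0.000 wz 0.000
dx 0.0061 dy -0.0037 dz -0.0012 | wx 0.000 wy 0.000 wz 0.000
dx 0.0057 dy -0.0043 dz -0.0012 | wx 0.000 wy 0.000 wz 0.000
dx 0.0053 dy -0.0049 dz -0.0011 | wx 0.000 wy 0.000 wz 0.000
dx 0.0048 dy -0.0054 dz -0.0009 | wx 0.000 wy 0.000 wz 0.000
dx 0.0042 dy -0.0059 dz -0.0008 | wx 0.000 wy 0.000 wz 0.000
dx 0.0036 dy -0.0063 dz -0.0007 | wx 0.000 wy 0.000 wz 0.000
dx 0.0030 dy -0.0066 dz -0.0006 | wx 0.000 wy 0.000 wz 0.000
```

View pics/side10.png

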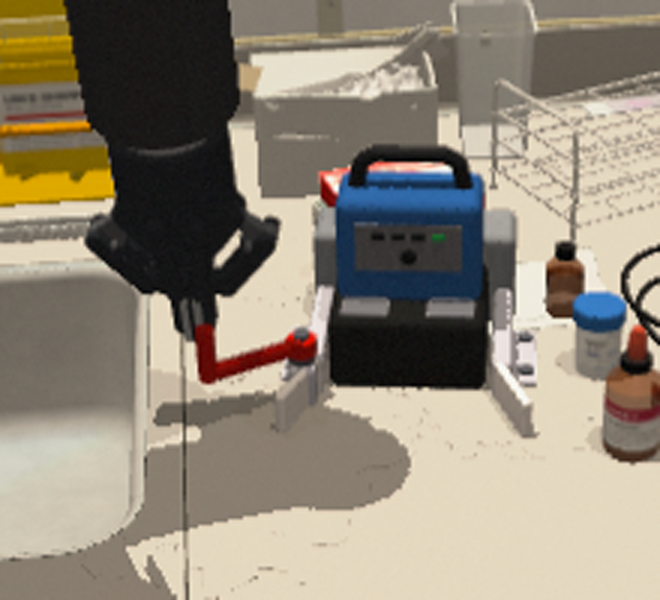

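The fingers at (190,315) stand just beyond the post at (205,340). Now I push it round.

servo_tool --series '[{"dx": 0.007,"dy": -0.0017,"dz": -0.0014,"wx": 0,"wy": 0,"wz": 0},{"dx": 0.008,"dy": -0.0024,"dz": -0.0016,"wx": 0,"wy": 0,"wz": 0},{"dx": 0.0075,"dy": -0.003,"dz": -0.0014,"wx": 0,"wy": 0,"wz": 0},{"dx": 0.006,"dy": -0.0037,"dz": -0.0012,"wx": 0,"wy": 0,"wz": 0},{"dx": 0.0057,"dy": -0.0043,"dz": -0.0011,"wx": 0,"wy": 0,"wz": 0}]'

```text
time_s: 10.47
position: [0.5521, -0.1621, 0.0577]
eef_rot: [0.096, 0.99, -0.012, 0.099]
ft_force: [0.9, 0.5, 0.3]
grip_width: 0.0002
```

Run:
```python
from h import *
from workcell import manip
p,R,s=cur();print(p,s['ft_force'].round(2))
show(barplan(p,R,np.linspace(2.08,1.28,9)))
for n in('side',):
    c=manip.read_camera(n);pickle.dump(c,open(n+'11.pkl','wb'))
    a=cv2.resize(c['img'][120:320,140:360],(660,600),interpolation=cv2.INTER_CUBIC);cv2.imwrite(f'pics/{n}11.png',a[:,:,::-1])
```

```text
[ 0.55206064 -0.16214497  0.05772587] [0.86 0.52 0.32]
dx 0.0056 dy -0.0057 dz -0.0014 | wx 0.000 wy 0.000 wz 0.000
dx 0.0048 dy -0.0054 dz -0.0009 | wx 0.000 wy 0.000 wz 0.000
dx 0.0042 dy -0.0059 dz -0.0008 | wx 0.000 wy 0.000 wz 0.000
dx 0.0036 dy -0.0063 dz -0.0007 | wx 0.000 wy 0.000 wz 0.000
dx 0.0030 dy -0.0066 dz -0.0006 | wx 0.000 wy 0.000 wz 0.000
dx 0.0023 dy -0.0069 dz -0.0004 | wx 0.000 wy 0.000 wz 0.000
dx 0.0017 dy -0.0071 dz -0.0003 | wx 0.000 wy 0.000 wz 0.000
dx 0.0010 dy -0.0072 dz -0.0002 | wx 0.000 wy 0.000 wz 0.000
dx 0.0002 dy -0.0073 dz -0.0000 | wx 0.000 wy 0.000 wz 0.000
```

View pics/side11.png

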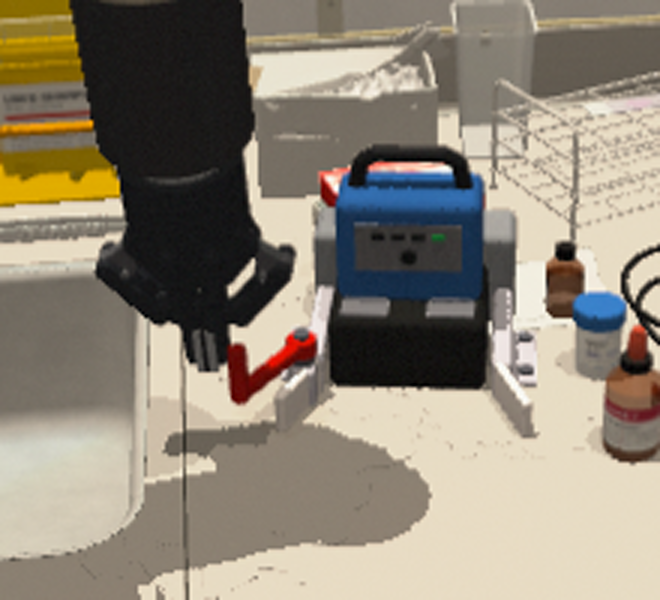

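The bar follows, with the post now at (238,372) and the finger outside it at (205,350). I continue along the arc.

servo_tool --series '[{"dx": 0.0055,"dy": -0.0057,"dz": -0.0011,"wx": 0,"wy": 0,"wz": 0},{"dx": 0.0048,"dy": -0.0055,"dz": -0.001,"wx": 0,"wy": 0,"wz": 0},{"dx": 0.0042,"dy": -0.006,"dz": -0.0008,"wx": 0,"wy": 0,"wz": 0},{"dx": 0.0036,"dy": -0.0063,"dz": -0.0007,"wx": 0,"wy": 0,"wz": 0},{"dx": 0.003,"dy": -0.0066,"dz": -0.0006,"wx": 0,"wy": 0,"wz": 0},{"dx": 0.0023,"dy": -0.007,"dz": -0.0004,"wx": 0,"wy": 0,"wz": 0},{"dx": 0.0017,"dy": -0.007,"dz": -0.0003,"wx": 0,"wy": 0,"wz": 0},{"dx": 0.001,"dy": -0.0072,"dz": -0.0002,"wx": 0,"wy": 0,"wz": 0}]'

```text
time_s: 11.18
position: [0.5165, -0.2081, 0.0575]
eef_rot: [0.096, 0.99, -0.012, 0.099]
ft_force: [0.4, 0.4, -0.0]
grip_width: -0.0001
```

Run:
```python
from h import *
from workcell import manip
p,R,s=cur();print(p,s['ft_force'].round(2))
show(barplan(p,R,np.linspace(1.28,.48,9)))
for n in('side',):
    c=manip.read_camera(n);pickle.dump(c,open(n+'12.pkl','wb'))
    a=cv2.resize(c['img'][120:320,140:360],(660,600),interpolation=cv2.INTER_CUBIC);cv2.imwrite(f'pics/{n}12.png',a[:,:,::-1])
```

```text
[ 0.51645477 -0.20805638  0.05749626] [ 0.4   0.45 -0.01]
dx 0.0008 dy -0.0064 dz -0.0006 | wx 0.000 wy 0.000 wz 0.000
dx -0.0005 dy -0.0073 dz 0.0001 | wx 0.000 wy 0.000 wz 0.000
dx -0.0012 dy -0.0072 dz 0.0003 | wx 0.000 wy 0.000 wz 0.000
dx -0.0019 dy -0.0070 dz 0.0004 | wx 0.000 wy 0.000 wz 0.000
dx -0.0026 dy -0.0068 dz 0.0006 | wx 0.000 wy 0.000 wz 0.000
dx -0.0032 dy -0.0065 dz 0.0007 | wx 0.000 wy 0.000 wz 0.000
dx -0.0038 dy -0.0061 dz 0.0008 | wx 0.000 wy 0.000 wz 0.000
dx -0.0044 dy -0.0057 dz 0.0009 | wx 0.000 wy 0.000 wz 0.000
dx -0.0049 dy -0.0052 dz 0.0010 | wx 0.000 wy 0.000 wz 0.000
```

View pics/side12.png

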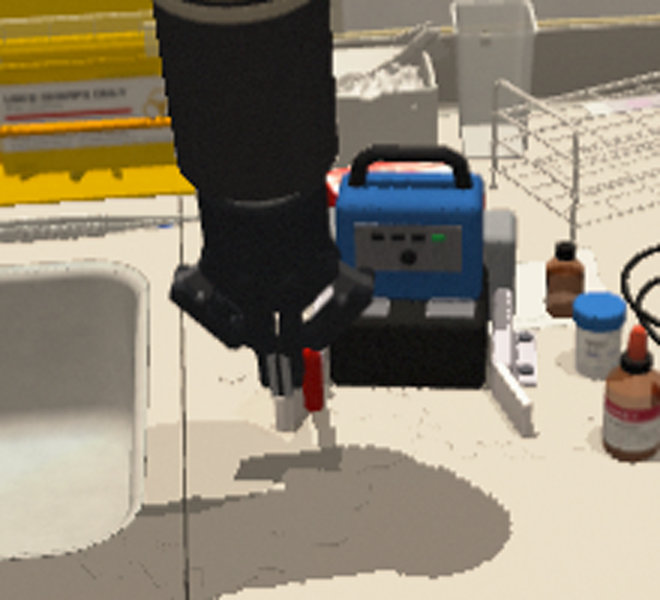

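The post at (313,380) is ahead of the finger at about q = 1.3. I continue round to behind the pack.

servo_tool --series '[{"dx": 0.0008,"dy": -0.0064,"dz": -0.0003,"wx": 0,"wy": 0,"wz": 0},{"dx": -0.0005,"dy": -0.0073,"dz": 0.0001,"wx": 0,"wy": 0,"wz": 0},{"dx": -0.0012,"dy": -0.0072,"dz": 0.0003,"wx": 0,"wy": 0,"wz": 0},{"dx": -0.0019,"dy": -0.007,"dz": 0.0004,"wx": 0,"wy": 0,"wz": 0},{"dx": -0.0026,"dy": -0.0068,"dz": 0.0005,"wx": 0,"wy": 0,"wz": 0},{"dx": -0.0032,"dy": -0.0065,"dz": 0.0006,"wx": 0,"wy": 0,"wz": 0},{"dx": -0.0038,"dy": -0.006,"dz": 0.0008,"wx": 0,"wy": 0,"wz": 0}]'

```text
time_s: 11.82
position: [0.5202, -0.2569, 0.0578]
eef_rot: [0.096, 0.99, -0.012, 0.099]
ft_force: [-1.0, 0.6, -0.2]
grip_width: 0.0
```

Run:
```python
from h import *
from workcell import manip
p,R,s=cur();print(p,s['ft_force'].round(2))
show(barplan(p,R,np.linspace(.58,0,7)))
for n in('side','scene'):
    c=manip.read_camera(n);pickle.dump(c,open(n+'13.pkl','wb'))
    a=cv2.resize(c['img'][120:320,180:400],(660,600),interpolation=cv2.INTER_CUBIC);cv2.imwrite(f'pics/{n}13.png',a[:,:,::-1])
```

```text
[ 0.5202258  -0.25690496  0.05780623] [-1.01  0.57 -0.2 ]
dx -0.0039 dy -0.0058 dz 0.0006 | wx 0.000 wy 0.000 wz 0.000
dx -0.0048 dy -0.0051 dz 0.0010 | wx 0.000 wy 0.000 wz 0.000
dx -0.0052 dy -0.0046 dz 0.0011 | wx 0.000 wy 0.000 wz 0.000
dx -0.0056 dy -0.0040 dz 0.0012 | wx 0.000 wy 0.000 wz 0.000
dx -0.0060 dy -0.0035 dz 0.0012 | wx 0.000 wy 0.000 wz 0.000
dx -0.0063 dy -0.0029 dz 0.0013 | wx 0.000 wy 0.000 wz 0.000
dx -0.0065 dy -0.0022 dz 0.0013 | wx 0.000 wy 0.000 wz 0.000
```

View pics/side13.png

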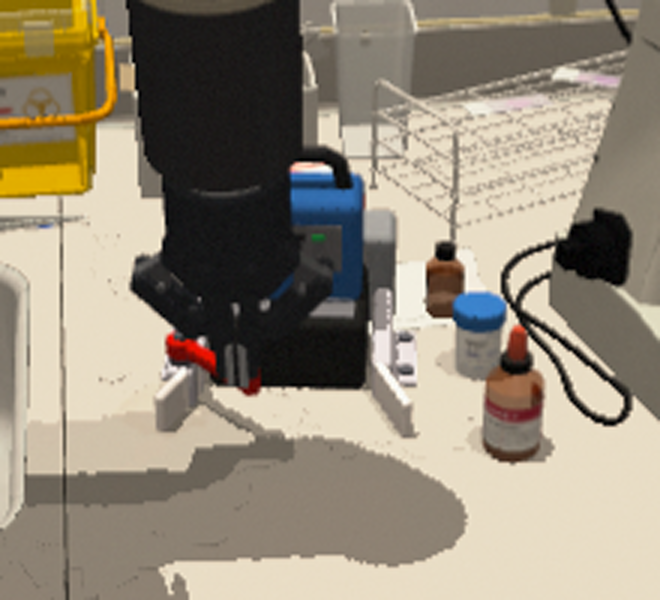

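View pics/scene13.png

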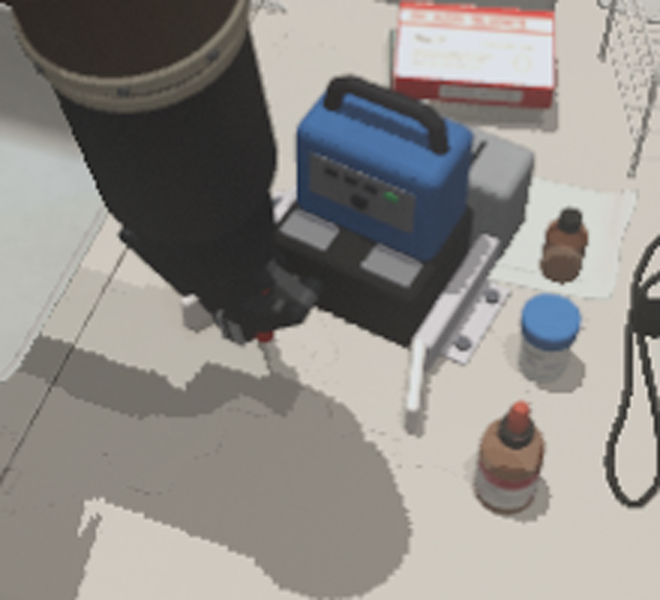

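The bar is at about q = 0.6, with its tip visible at (257,380) in the side crop and the post in front of the fingers. Now the last stretch, turning into a forward push.

servo_tool --series '[{"dx": -0.0039,"dy": -0.0058,"dz": 0.0007,"wx": 0,"wy": 0,"wz": 0},{"dx": -0.0048,"dy": -0.0051,"dz": 0.001,"wx": 0,"wy": 0,"wz": 0},{"dx": -0.0052,"dy": -0.0046,"dz": 0.0011,"wx": 0,"wy": 0,"wz": 0},{"dx": -0.0056,"dy": -0.004,"dz": 0.0011,"wx": 0,"wy": 0,"wz": 0},{"dx": -0.006,"dy": -0.0034,"dz": 0.0012,"wx": 0,"wy": 0,"wz": 0}]'

```text
time_s: 12.33
position: [0.542, -0.2841, 0.0582]
eef_rot: [0.096, 0.99, -0.012, 0.099]
ft_force: [-1.6, 1.4, 1.1]
grip_width: -0.0005
```

servo_tool --series '[{"dx": -0.005,"dy": -0.0022,"dz": 0.001,"wx": 0,"wy": 0,"wz": 0},{"dx": 0,"dy": 0,"dz": 0,"wx": 0,"wy": 0,"wz": 0}]'

```text
time_s: 12.5
position: [0.5473, -0.2874, 0.0582]
eef_rot: [0.096, 0.99, -0.012, 0.099]
ft_force: [0.4, 0.4, -0.2]
grip_width: -0.0
```

Run:
```python
from h import *
from workcell import manip
p,R,s=cur();print(p,s['ft_force'].round(2),dk(p))
for n in('side','scene'):
    c=manip.read_camera(n);pickle.dump(c,open(n+'14.pkl','wb'))
    a=cv2.resize(c['img'][160:290,200:343],(660,600),interpolation=cv2.INTER_CUBIC);cv2.imwrite(f'pics/{n}14.png',a[:,:,::-1])
    P=cloud(c);h=cv2.cvtColor(c['img'],cv2.COLOR_RGB2HSV);D=dk(P)
    red=((h[...,0]<8)|(h[...,0]>172))&(h[...,1]>150)&(abs(D[...,0]+.08)<.06)&(abs(D[...,1])<.1)&(P[...,2]<.09)&(P[...,2]>.03)
    Q=np.c_[D[red],P[red][:,2]];b=Q[Q[:,2]<.052]
    if len(b)>5:
        v=cv2.fitLine(b[:,:2].astype(np.float32)*1000,cv2.DIST_HUBER,0,.01,.01).ravel();print(n,len(b),v.round(3),b.min(0).round(3),b.max(0).round(3))
```

```text
[ 0.54734748 -0.28742655  0.05820849] [ 0.36  0.45 -0.21] [-0.08574745  0.00298586]
side 230 [  0.161   0.987 -65.891  43.934] [-0.077 -0.002  0.034] [-0.045  0.081  0.051]
```

View pics/side14.png

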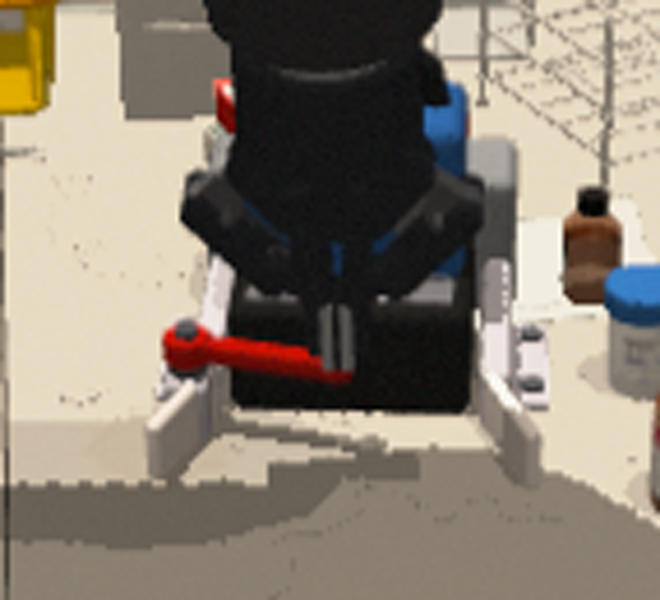

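View pics/scene14.png

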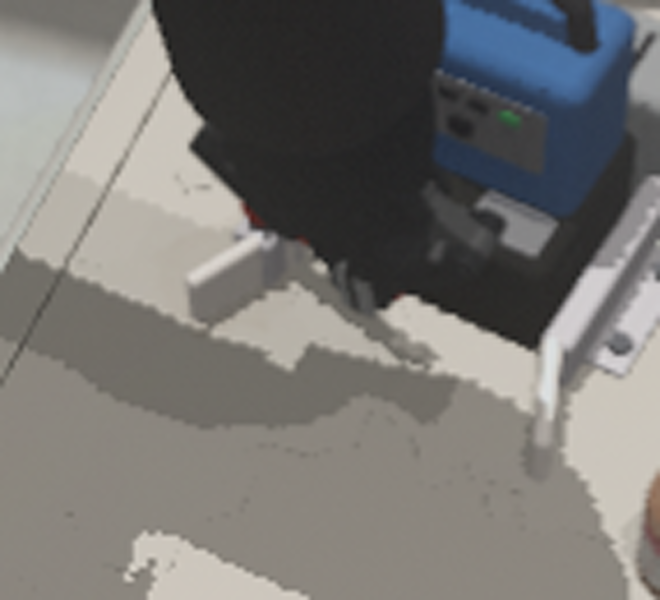

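The bar lies nearly across the mouth at q ≈ 0.16, with its end at (350,375). About 11 mm more is needed at the post, so I continue in small steps while watching the force.

servo_tool --series '[{"dx": -0.003,"dy": -0.0005,"dz": 0.0006,"wx": 0,"wy": 0,"wz": 0},{"dx": -0.003,"dy": -0.0005,"dz": 0.0006,"wx": 0,"wy": 0,"wz": 0}]'

```text
time_s: 12.77
position: [0.5515, -0.2888, 0.0581]
eef_rot: [0.096, 0.99, -0.012, 0.099]
ft_force: [-1.0, -0.7, -0.8]
grip_width: 0.0
```

servo_tool --series '[{"dx": -0.002,"dy": 0,"dz": 0.0004,"wx": 0,"wy": 0,"wz": 0},{"dx": -0.001,"dy": 0,"dz": 0.0002,"wx": 0,"wy": 0,"wz": 0}]'

```text
time_s: 12.93
position: [0.555, -0.2895, 0.0582]
eef_rot: [0.096, 0.99, -0.012, 0.099]
ft_force: [-1.0, -0.2, -0.8]
grip_width: -0.0001
```

servo_tool --series '[{"dx": -0.0015,"dy": 0,"dz": 0.0003,"wx": 0,"wy": 0,"wz": 0},{"dx": 0,"dy": 0,"dz": 0,"wx": 0,"wy": 0,"wz": 0}]'

```text
time_s: 13.1
position: [0.5566, -0.2898, 0.0582]
eef_rot: [0.096, 0.99, -0.012, 0.099]
ft_force: [-1.4, -1.4, 0.0]
grip_width: 0.0003
```

servo_tool --series '[{"dx": -0.0015,"dy": 0,"dz": 0.0003,"wx": 0,"wy": 0,"wz": 0},{"dx": 0,"dy": 0,"dz": 0,"wx": 0,"wy": 0,"wz": 0}]'

```text
time_s: 13.27
position: [0.558, -0.2901, 0.0582]
eef_rot: [0.096, 0.99, -0.012, 0.099]
ft_force: [-1.6, -0.5, -0.3]
grip_width: -0.0001
```

servo_tool --series '[{"dx": -0.0015,"dy": 0,"dz": 0.0003,"wx": 0,"wy": 0,"wz": 0},{"dx": 0,"dy": 0,"dz": 0,"wx": 0,"wy": 0,"wz": 0}]'

```text
time_s: 13.43
position: [0.5596, -0.2904, 0.0583]
eef_rot: [0.096, 0.99, -0.012, 0.099]
ft_force: [-0.7, -0.5, -0.1]
grip_width: -0.0001
```

Run:
```python
from h import *
from workcell import manip
p,R,s=cur();print(p,s['ft_force'].round(2),dk(p))
for n in('side',):
    c=manip.read_camera(n);pickle.dump(c,open(n+'15.pkl','wb'))
    a=cv2.resize(c['img'][160:290,200:343],(660,600),interpolation=cv2.INTER_CUBIC);cv2.imwrite(f'pics/{n}15.png',a[:,:,::-1])
    P=cloud(c);h=cv2.cvtColor(c['img'],cv2.COLOR_RGB2HSV);D=dk(P)
    red=((h[...,0]<8)|(h[...,0]>172))&(h[...,1]>150)&(abs(D[...,0]+.08)<.06)&(abs(D[...,1])<.1)&(P[...,2]<.09)&(P[...,2]>.03)
    Q=np.c_[D[red],P[red][:,2]];b=Q[Q[:,2]<.045]
    v=cv2.fitLine(b[b[:,1]<.058][:,:2].astype(np.float32)*1000,cv2.DIST_HUBER,0,.01,.01).ravel();print(n,len(b),v.round(3),b.min(0).round(3),b.max(0).round(3))
```

```text
[ 0.55960449 -0.29036168  0.05827385] [-0.74 -0.45 -0.15] [-0.07315705  0.00241044]
side 124 [ 3.5000e-02  9.9900e-01 -6.1030e+01  2.6881e+01] [-0.067 -0.005  0.035] [-0.041  0.082  0.045]
```

View pics/side15.png

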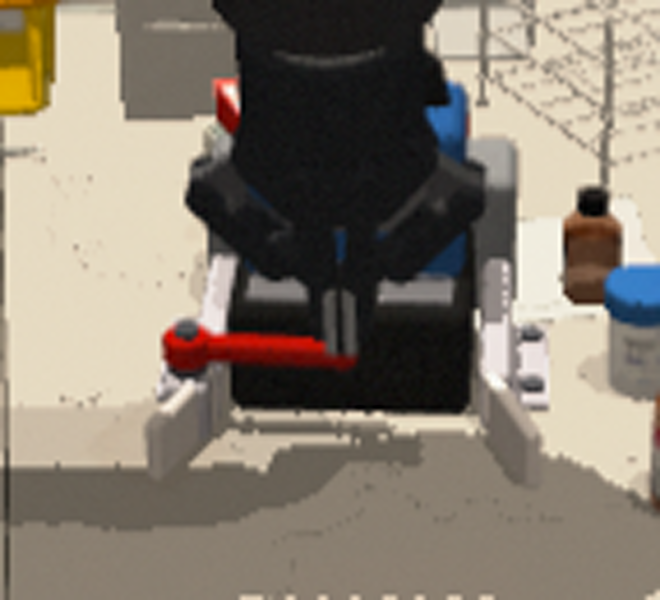

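The bar is nearly square across the mouth at q ≈ 0.035. A little further, until the stop is felt.

servo_tool --series '[{"dx": -0.0015,"dy": 0,"dz": 0.0003,"wx": 0,"wy": 0,"wz": 0},{"dx": 0,"dy": 0,"dz": 0,"wx": 0,"wy": 0,"wz": 0}]'

```text
time_s: 13.65
position: [0.5611, -0.2907, 0.0583]
eef_rot: [0.096, 0.99, -0.012, 0.099]
ft_force: [-1.4, -0.5, -0.5]
grip_width: 0.0001
```

servo_tool --series '[{"dx": -0.0015,"dy": 0,"dz": 0.0003,"wx": 0,"wy": 0,"wz": 0},{"dx": 0,"dy": 0,"dz": 0,"wx": 0,"wy": 0,"wz": 0}]'

```text
time_s: 13.82
position: [0.5622, -0.291, 0.0581]
eef_rot: [0.096, 0.99, -0.012, 0.099]
ft_force: [-1.6, -0.7, -0.0]
grip_width: 0.0002
```

servo_tool --series '[{"dx": -0.001,"dy": 0,"dz": 0.0002,"wx": 0,"wy": 0,"wz": 0},{"dx": 0,"dy": 0,"dz": 0,"wx": 0,"wy": 0,"wz": 0}]'

```text
time_s: 13.98
position: [0.5625, -0.2911, 0.058]
eef_rot: [0.096, 0.99, -0.012, 0.098]
ft_force: [-5.4, 1.2, 2.4]
grip_width: -0.0
```

servo_tool --series '[{"dx": -0.001,"dy": 0,"dz": 0.0002,"wx": 0,"wy": 0,"wz": 0},{"dx": 0,"dy": 0,"dz": 0,"wx": 0,"wy": 0,"wz": 0}]'

```text
time_s: 14.15
position: [0.5627, -0.2912, 0.0578]
eef_rot: [0.096, 0.99, -0.012, 0.098]
ft_force: [-7.4, 0.5, 5.0]
grip_width: -0.0002
```

servo_tool --series '[{"dx": 0.002,"dy": 0,"dz": -0.0004,"wx": 0,"wy": 0,"wz": 0},{"dx": 0.004,"dy": 0,"dz": -0.0008,"wx": 0,"wy": 0,"wz": 0},{"dx": 0.008,"dy": 0,"dz": -0.0016,"wx": 0,"wy": 0,"wz": 0},{"dx": 0.016,"dy": 0,"dz": -0.0032,"wx": 0,"wy": 0,"wz": 0},{"dx": 0.02,"dy": 0,"dz": -0.01,"wx": 0,"wy": 0,"wz": 0},{"dx": 0.02,"dy": 0,"dz": -0.025,"wx": 0,"wy": 0,"wz": 0},{"dx": 0.01,"dy": 0,"dz": -0.035,"wx": 0,"wy": 0,"wz": 0},{"dx": 0,"dy": 0.02,"dz": -0.035,"wx": 0,"wy": 0,"wz": 0},{"dx": 0,"dy": 0.035,"dz": -0.02,"wx": 0,"wy": 0,"wz": 0},{"dx": 0,"dy": 0.035,"dz": 0,"wx": 0,"wy": 0,"wz": 0}]'

```text
time_s: 14.98
position: [0.4812, -0.1821, 0.1757]
eef_rot: [0.097, 0.99, -0.012, 0.104]
ft_force: [1.6, 1.0, -1.2]
grip_width: -0.0
```

servo_tool --series '[{"dx": 0,"dy": 0.035,"dz": -0.01,"wx": 0,"wy": 0,"wz": 0},{"dx": 0,"dy": 0.035,"dz": -0.01,"wx": 0,"wy": 0,"wz": 0},{"dx": 0,"dy": 0,"dz": 0,"wx": 0,"wy": 0,"wz": 0}]'

```text
time_s: 15.23
position: [0.491, -0.1083, 0.1922]
eef_rot: [0.094, 0.99, -0.011, 0.102]
ft_force: [-0.3, -0.6, 0.9]
grip_width: 0.0001
```

Run:
```python
from h import *
from workcell import manip
p,R,s=cur();print(p,s['ft_force'].round(2),s['time_s'])
def fl(Q,t):
    v=cv2.fitLine(Q[:,:2].astype(np.float32)*1000,cv2.DIST_HUBER,0,.01,.01).ravel();print(t,len(Q),v.round(3))
for n in('side','scene'):
    c=manip.read_camera(n);pickle.dump(c,open(n+'16.pkl','wb'))
    a=cv2.resize(c['img'][140:290,200:380],(720,600),interpolation=cv2.INTER_CUBIC);cv2.imwrite(f'pics/{n}16.png',a[:,:,::-1])
    P=cloud(c);h=cv2.cvtColor(c['img'],cv2.COLOR_RGB2HSV);D=dk(P)
    red=((h[...,0]<8)|(h[...,0]>172))&(h[...,1]>150)&(abs(D[...,0]+.08)<.06)&(abs(D[...,1])<.1)&(P[...,2]<.09)&(P[...,2]>.03)
    Q=np.c_[D[red],P[red][:,2]]
    b=Q[(Q[:,2]<.046)&(Q[:,1]<.055)&(Q[:,1]>.012)]
    if len(b)>10: fl(b,n+' bar near face')
    b=Q[(Q[:,2]>.046)&(Q[:,2]<.052)&(Q[:,1]<.055)&(Q[:,1]>.012)]
    if len(b)>10: fl(b,n+' bar top')
    po=Q[Q[:,2]>.06];print('post',po.mean(0).round(4) if len(po) else None)
    fl(P[(P[...,2]>.07)&(P[...,2]<.115)&(abs(D[...,0]+.016)<.012)&(abs(D[...,1])<.048)],n+' case near (world)')
    fl(P[(P[...,2]>.008)&(P[...,2]<.03)&(abs(D[...,0]+.046)<.012)&(abs(D[...,1])<.05)&(c['img'].max(2)<70)],n+' base near')
```

```text
[ 0.49096429 -0.10830871  0.1922431 ] [-0.31 -0.59  0.9 ] 15.2333
side bar near face 63 [ 1.3000e-02 -1.0000e+00 -5.9577e+01  3.5762e+01]
side bar top 65 [  0.079  -0.997 -57.513  34.058]
post [-0.0583  0.0013  0.0713]
side case near (world) 868 [ 1.94000e-01  9.81000e-01  6.16810e+02 -3.03518e+02]
side base near 408 [ 1.9000e-01  9.8200e-01  5.8731e+02 -2.9936e+02]
scene bar near face 30 [ 1.9000e-02  1.0000e+00 -5.7364e+01  3.3316e+01]
scene bar top 68 [ 3.4000e-02 -9.9900e-01 -5.5172e+01  3.2720e+01]
post [-0.0554  0.0017  0.078 ]
scene case near (world) 729 [ 1.90000e-01  9.82000e-01  6.17183e+02 -3.04935e+02]
scene base near 199 [ 1.87000e-01  9.82000e-01  5.85698e+02 -3.12941e+02]
```

View pics/side16.png

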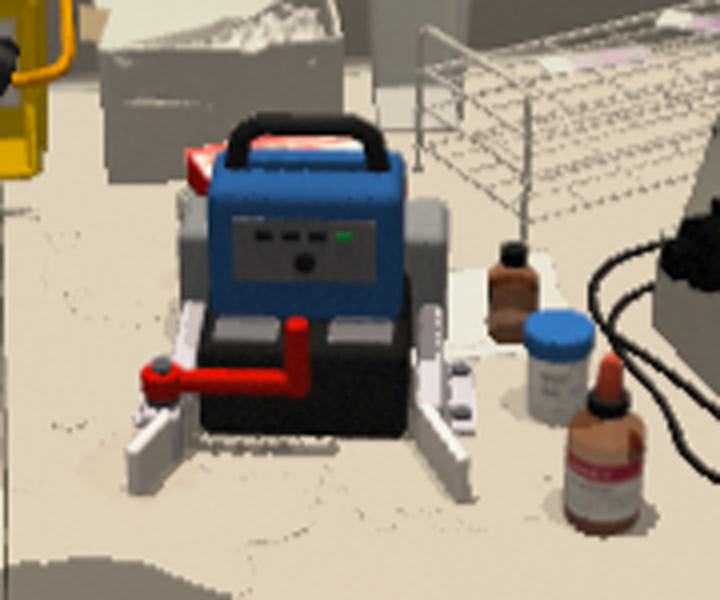

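View pics/scene16.png

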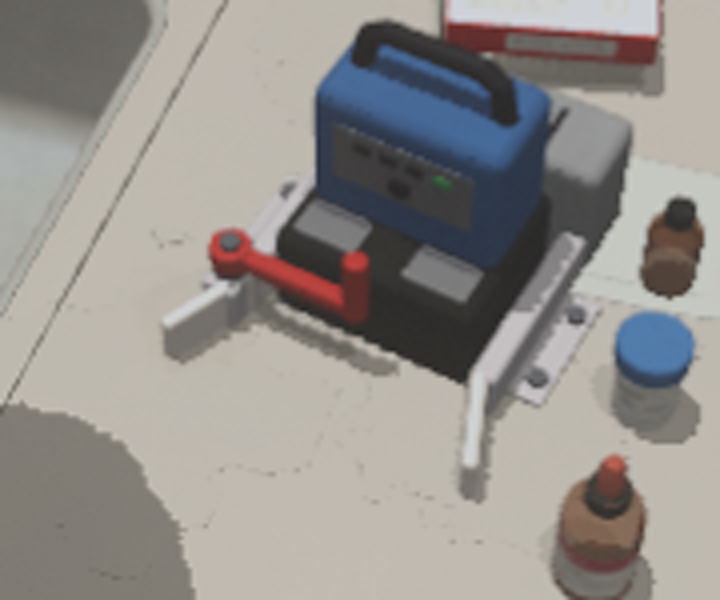

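Both views show the bar shut squarely across the mouth, with the post at (297,355) in the side crop. The pack is still against the housing, the bottles are where they were, and the arm is clear. I hand in the job.

Run:
```python
from workcell import manip
print(manip.finish_job())
```

```text
the job is handed in; nothing more can be done
None
```

The power pack is home in the dock, the red bar is shut behind it, and the arm is clear. The job was handed in at about 15 s of the 58 s allowed.

- **Pack:** I pushed it low on the rubber base with two fingertips until it met the hard stop, where the force rose from 8 to 21 N with no further movement. In the pictures its near face is about 92.4 mm from the housing face, against a base 92 mm deep. Its axes agree with the dock's within about 0.2°, and it had not shifted when I looked again after shutting the bar.
- **Bar:** I pushed it round by its post with closed fingers until it stopped at about 7 N. The post is level with the pivot in the dock's x, within about 2 mm, so it is shut.
- **Surroundings:** The handle was not touched. The pots and bottles looked undisturbed in the last views, though I did not re-measure their positions.
- **Checks that disagreed:**
  - A rectangle fit to the case top gave a pack turn about 2° different, probably from the rounded corners and the handle in the way; the face fits in both views contradicted it.
  - My first estimate of the dock's origin was about 3 mm off, so I corrected it before moving the bar.
  - Fits to the shut bar's own direction scattered between about 0.01 and 0.08 rad, so for "shut" I rely on the stop force and the post's position.

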